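# Re-grip a connector on the 45 degree V-cradle and stand it under the microscope

### The arm

A 6-joint arm with a two-finger parallel gripper is mounted at the origin on the work surface. World frame = base frame: x ahead of the robot, y to its left, z up, the work surface at z = 0. Lengths are in m, angles in rad, forces in N, time in s.
With the tool pointing down it reaches from about 0.375 to 0.975 m from the base axis. Payload 3.8 kg.
Tool frame: the origin (TCP) lies on the centre line of the jaws, within the pads' length; the fingertips stand 14 mm ahead of it and the grasp point (between the pads) lies 5 mm behind it; x points along the fingers, y is the direction in which the jaws open and shut, and the axes are right-handed (so a half turn about x gives the same grasp; the last joint's range is limited). The gripper opens to 85 mm and grips with 20 to 120 N. Pads are 22 mm wide; open, the fingers measure 114 mm over their backs; the gripper's body (76 mm by 85 mm) begins 54 mm behind the grasp point. The pads swing forward as they close: fully open they stand 13 mm farther back than shut.
Start: joints at [-1.234, 0.264, 1.604, -0, 1.274, -0.037], TCP at [0.246, -0.628, 0.245] pointing down, gripper open.
Joint ranges: [-2.63, 2.63], [-0.94, 2.18], [0.31, 2.57], [-1.31, 4.45], [0, 2.66], [-2.55, 2.55]. Speed limits (rad/s): [2.57, 2.57, 3.14, 3.14, 3.14, 3.14].

### API

Orientations are given as a rotation vector (axis times angle).
In Python, from workcell import bot gives the robot as it stands.
- The arm moves only by the shell command python3 -m creep 'ROWS' [FORCE]. ROWS is JSON, a list of rows, each an object with "grip": the finger opening in cm, from 0 to 8.54; "dp": the shift along the tool's x, y, z in cm, a list of three; "rotation": the turn, a rotation vector about the tool's x, y, z in rad, a list of three. A call has 1 to 5 rows; each row is the pose to reach, as a shift and turn from the pose commanded when the call began, along the tool's axes at that moment; what a row does not reach only later rows make up. A row lasts 1/12 s, in which the tool goes at most 41.7 mm and 7.16 degrees, less where a joint would pass 70% of its speed; a pose out of reach is approached as far as the arm can. A call with a gripper value outside its range is refused whole. The fingers move at their own pace and stop on an object; FORCE is the grip in N (left out, the last holds). Time passes only in rows, so rows that repeat a pose let the fingers close. It gives the time, the measured TCP pose, the force and the opening at its end, in the units of the state.
- bot.read_state(): the state, without advancing time (a new reading comes with each control period).
- bot.read_camera(name): name is "scene" or "top" or "wrist"; returns (picture, depth): 384x512x3 uint8, red, green, blue; 384x512 float32, m along the optical axis (not along the pixel's ray), 0 where there is no reading.
- bot.get_calibration(name): a dict with "fx", "fy", "cx", "cy" (pixels), "dist" ([k1, k2, p1, p2, k3] as OpenCV has them; the pictures are not rectified), "rvec" (rotation vector, rad) and "tvec" (3), from world to camera coordinates, as OpenCV has them. Camera axes: x right, y down, z forward; pixel columns grow to the right and rows downward; lengths in m; the calibration is good to about 2 mm. A picture is of the moment at which its call begins: read the wrist's pose just before it. get_calibration takes no time and is no camera call; for the wrist camera it gives the pose at the moment of the call.
- bot.finish_job(): hands the job in, once; it reports no verdict.
The state is a dict: "time": time; "q": joint angles; "joint_vel": joint speeds; "joint_torque": joint torques, N m; "tool_pos": TCP position; "tcp_rot": TCP orientation; "wrist_force": force on the tool from outside, world axes, zero at the start; "torque": the same for the moment, N m; "width": opening from 0.0 (shut) to 1.0 (fully open).
Only numpy, scipy, OpenCV 4.12 (cv2) and the standard library are available. Lean on these libraries where they do the work, as an engineer would, in place of code of your own. Each camera call takes 0.05 s, during which the arm holds its last target.

### The job

Take the silver connector with the orange insert out of the blue tray, park it in the slanted V-cradle with its contact end upward and its rear end down against the stop, and let go of it, then take a new grip on it there and stand it upright, contacts up, wholly on the white disc under the microscope, ready for inspection. Do not drop it, do not touch the microscope's column, arm or head with anything, and leave the other things on the bench where they are.

Things in the scene. Friction and masses are not known exactly. Their poses are not given: they have to be found in the camera images.
- connector: Round connector, a 40 mm cylinder 100 mm long, about 0.17 kg: silver shell, flat rear end; knurled ring and recessed orange insert with brass contacts at the contact end. Origin on its axis at mid-length; x axis points along the axis to the contact end. It starts level in one of the tray's two places, axis 42.5 mm above the bench, along the tray's x, contact end away from the robot.
- tray: Blue open tray, 160 mm (its x) by 230 mm (its y), rim 16 mm high, fixed; origin: centre of its underside. Two grey notched bars along y, 12 mm thick, at x = -36 and +36 mm, carry two connectors with their axes at y = -48 and +48 mm; the notches are narrower than a connector, and 60 mm between the bars is free for fingers.
- cradle: Slanted aluminium V-cradle, fixed. Origin: where the middle of a parked connector's axis lies, 95 mm above the bench. x axis: up the slope along the parked connector, 45 degrees above level, away from the robot; z axis: square to the slope, up and towards the robot. The V (x = -50 to +36 mm) is 36 mm wide and ends 13 mm below the axis, so fingers pass on both sides of the part.
- rest: Foot of the V-cradle, fixed: dark steel plate 125 by 90 mm, 12 mm thick, with its bracket (30 mm wide). Origin on the bench below the cradle's origin; x axis level, the direction in which the slope rises. At the low end of the V a stop plate (36 mm wide, reaching up to the axis of the part, face at the cradle's x = -50 mm) carries the parked connector's rear end.
- microscope: Digital microscope, fixed: black base plate 220 mm (its x) by 340 mm (its y, from -95 to +245 mm), top 14 mm above the bench. Origin on the bench under the centre of the white disc.
- disc (a point): Centre of the top face of the white viewing disc (64 mm diameter, top 16 mm above the bench) on the microscope's base, straight below the lens.
- scope_upper: Upper part of the microscope, fixed, not to be touched; origin and axes as microscope. Column 30 by 45 mm (foot 50 by 65), 205 mm from the disc towards the microscope's +y (left, seen from the robot); level arm 32 mm square, 382 to 414 mm above the bench; over the disc a round camera head, 90 mm diameter, 320 to 432 mm above the bench.
- spare_connector: The other connector in the tray, to be left there: same size, black shell and ring, grey insert. Origin and x axis as on the silver one.
- flux_bottle: White bottle with red cap, 36 mm diameter, 85 mm high, standing loose. Origin: centre of its underside.
- solder_spool: Grey reel of solder wire lying flat, 60 mm diameter, 46 mm high, loose. Origin: centre of its underside.
- tip_cleaner: Orange tin filled with brass shavings, 72 mm diameter, about 33 mm high, loose. Origin: centre of its underside.
- screwdriver: Screwdriver, 170 mm long, lying loose along its x axis.
- brush: Brush, 160 mm long, lying loose along its x axis.
- nut_bin: Small yellow open bin with nuts, 90 by 70 by 30 mm, loose. Origin: centre of its underside.
There are look-alikes about, which are no part of the job. Leave any purple look-alike of the connector alone.

How it is judged:
On the way:
1. the connector is parked in the slanted cradle, contact end up, rear end on the stop, and let go (distance between connector and cradle below 0.012 m and angle between the x axis of connector and the x axis of cradle, either way round below 0.1 rad and angle between connector's own x axis and vertical below 1 rad and contact force between the fingers and connector below 0.1 N and linear speed of connector below 0.02 m/s and angular speed of connector below 0.2 rad/s), for 0.3 s.
At the end, for the whole second after the job is handed in: The connector stands on the white disc, contacts up, its axis within 12 mm of the disc's centre and within 0.06 rad of vertical, its middle 46 to 54 mm above the disc, released and at rest (horizontal distance between connector and disc below 0.012 m and angle between connector's own x axis and vertical below 0.06 rad and z of connector in the frame of disc between 0.046 and 0.054 m and contact force between the fingers and connector below 0.1 N and linear speed of connector below 0.02 m/s and angular speed of connector below 0.2 rad/s); the robot touches nothing.
It fails at once if the microscope's column, arm or head is touched (over 2 N) (contact force between scope_upper and anything else above 2 N).
It fails at once if the connector is dropped (moves faster than 0.45 m/s while the fingers do not hold it) (linear speed of connector above 0.45 m/s and contact force between the fingers and connector below 0.1 N).
It fails at once if another loose thing is moved more than 30 mm (distance of any of spare_connector, flux_bottle, solder_spool, tip_cleaner, screwdriver, brush, nut_bin from where it was at the start of the episode above 0.03 m).
It also fails if it takes over 54 s, if anything falls off the work surface, if the arm or the gripper's body presses on something with over 40 N, if the wrist force passes 120 N, or if a joint passes its speed limit or range.

## Working session

There is one attempt and no reset: what is moved stays moved. The work goes in short steps, Python scripts to look and compute and a shell command to move; the robot and the scene stay as the last step left them, time stands still between calls to the robot, and variables do not carry over. Pictures are saved under pics/ and viewed, and the job is handed in when it is done.

```bash
ls; mkdir -p pics; python3 - <<'E'
from workcell import bot
import cv2,numpy as np
print(bot.read_state())
for n in ["scene","top","wrist"]:
    c=bot.get_calibration(n); print(n,c)
    im,d=bot.read_camera(n)
    cv2.imwrite(f"pics/{n}0.png",im[:,:,::-1]); np.save(f"pics/{n}0_d.npy",d); np.save(f"pics/{n}0_i.npy",im)
E
```

```text
pics
{'time': 0.0, 'q': array([-1.23390271e+00,  2.64759438e-01,  1.60540746e+00,  3.15375752e-06,
        1.27370531e+00, -3.68976694e-02]), 'joint_vel': array([ 1.01992084e-03,  8.12593751e-04,  1.35731047e-05,  1.32510468e-03,
       -7.05521745e-04, -5.57566548e-04]), 'joint_torque': array([ 7.60823987e-04, -5.15110838e+01, -3.67313254e+01,  6.73699219e-05,
        1.29003549e-02, -3.94032753e-06]), 'tool_pos': array([ 0.2462377 , -0.62771245,  0.2439397 ]), 'tcp_rot': array([ 2.01770512,  0.38393291, -2.01839863]), 'wrist_force': array([-0.13229958, -0.47747785, -0.22976809]), 'torque': array([-0.0073203 ,  0.03348287, -0.01764887]), 'width': 0.9984213695273034}
scene {'fx': 461.0724572082787, 'fy': 461.0724572082787, 'cx': 255.83663818604876, 'cy': 195.5141508470014, 'dist': array([0.03899725, 0.        , 0.        , 0.        , 0.        ]), 'rvec': array([ 1.84733593,  1.96315878, -0.54995768]), 'tvec': array([ 0.03913859, -0.40071548,  1.40209623])}
top {'fx': 366.22619105589575, 'fy': 366.22619105589575, 'cx': 258.8998140900235, 'cy': 197.78423637962908, 'dist': array([-0.11510472,  0.        ,  0.        ,  0.        ,  0.        ]), 'rvec': array([ 2.05728881, -2.16936715,  0.21669551]), 'tvec': array([0.02525426, 0.54910787, 1.02557699])}
wrist {'fx': 280.8684448682085, 'fy': 280.8684448682085, 'cx': 263.83491658948975, 'cy': 187.74119615928493, 'dist': array([-0.05562846,  0.        ,  0.        ,  0.        ,  0.        ]), 'rvec': array([-2.36082254,  1.60667915,  0.2713222 ]), 'tvec': array([-0.67367305, -0.04298589,  0.38048708])}
```

View pics/scene0.png

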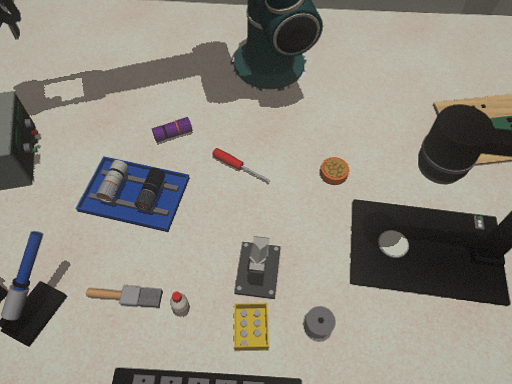

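View pics/top0.png

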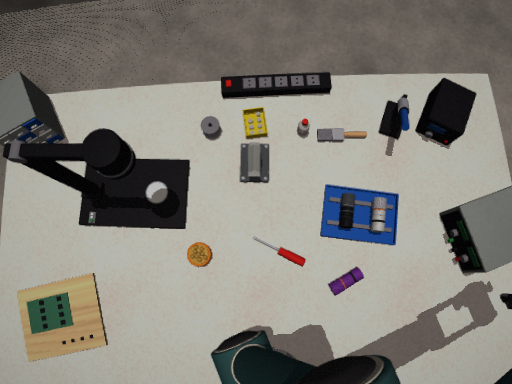

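View pics/wrist0.png

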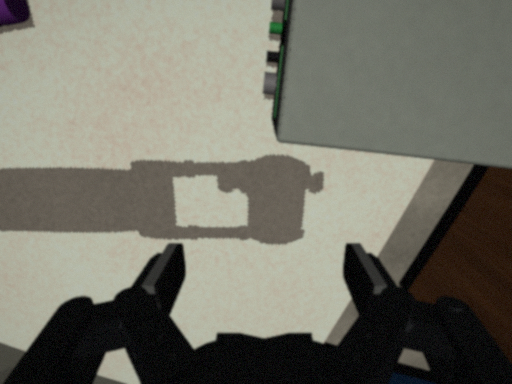

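The scene and top views show the silver connector in the tray at scene (112,182) / top (378,214), with the black spare beside it. The cradle is at scene (260,262) / top (255,162), and the disc at scene (394,243) / top (157,192). Next I'll zoom in and measure.

```bash
cat > h.py <<'E'
import numpy as np,cv2
from scipy.spatial.transform import Rotation as R
from workcell import bot
def K(c): return np.array([[c['fx'],0,c['cx']],[0,c['fy'],c['cy']],[0,0,1]])
def ray(c,uv):
    n=cv2.undistortPoints(np.array(uv,float).reshape(-1,1,2),K(c),c['dist']).reshape(-1,2)
    Rm=cv2.Rodrigues(c['rvec'])[0]; o=-Rm.T@c['tvec']
    d=np.c_[n,np.ones(len(n))]@Rm
    return o,d
def plane(c,uv,z):
    o,d=ray(c,uv); t=(z-o[2])/d[:,2]; return o+t[:,None]*d
def cloud(c,dep,m=None):
    v,u=np.nonzero((dep>0) if m is None else (m&(dep>0)))
    o,d=ray(c,np.c_[u,v]); return o+dep[v,u][:,None]*d, np.c_[u,v]
def proj(c,P):
    return cv2.projectPoints(np.array(P,float).reshape(-1,1,3),c['rvec'],c['tvec'],K(c),c['dist'])[0].reshape(-1,2)
E
python3 - <<'E'
from h import *
for n,boxes in {"scene":[(60,140,200,240),(220,220,300,310),(340,190,450,300)],"top":[(310,175,410,255),(225,130,285,195),(110,140,200,240)]}.items():
    c=bot.get_calibration(n); im=np.load(f"pics/{n}0_i.npy"); d=np.load(f"pics/{n}0_d.npy")
    print(n,'cam',ray(c,[[0,0]])[0])
    t=[]
    for (a,b,e,f) in boxes:
        k=380/max(e-a,f-b)
        q=cv2.resize(im[b:f,a:e],None,fx=k,fy=k,interpolation=cv2.INTER_CUBIC)
        q=cv2.copyMakeBorder(q,0,400-q.shape[0],0,400-q.shape[1],cv2.BORDER_CONSTANT); t.append(q)
    cv2.imwrite(f"pics/{n}_zoom.png",cv2.resize(np.hstack(t),(800,267),interpolation=cv2.INTER_AREA)[:,:,::-1])
    P,uv=cloud(c,d)
    hsv=cv2.cvtColor(im,cv2.COLOR_RGB2HSV)
    # depth sanity: table height
    for nm,p in dict(scene=[(330,240),(200,200),(394,243),(112,180),(150,190),(260,246)],top=[(300,200),(230,220),(157,192),(378,214),(347,212),(255,162)])[n].__iter__() if 0 else [(i,p) for i,p in enumerate(dict(scene=[(330,240),(200,200),(394,243),(112,180),(150,190),(260,246)],top=[(300,200),(230,220),(157,192),(378,214),(347,212),(255,162)])[n])]:
        o,dd=ray(c,[p]); print(n,p,np.round(o+d[p[1],p[0]]*dd[0],4))
E
```

```text
scene cam [1.08426154 0.00974658 0.97583836]
scene (330, 240) [5.865e-01 1.693e-01 2.000e-04]
scene (200, 200) [ 4.963e-01 -1.494e-01 -2.000e-04]
scene (394, 243) [0.5929 0.3137 0.0165]
scene (112, 180) [ 0.4919 -0.3531  0.0617]
scene (150, 190) [ 0.5111 -0.2604  0.0573]
scene (260, 246) [0.6327 0.0057 0.0417]
top cam [0.33052651 0.00217815 1.11566701]
top (300, 200) [ 5.475e-01 -1.315e-01 -3.000e-04]
top (230, 220) [0.4962 0.0882 0.0013]
top (157, 192) [0.5932 0.3112 0.0163]
top (378, 214) [ 0.4811 -0.3514  0.0618]
top (347, 212) [ 0.4929 -0.2606  0.0574]
top (255, 162) [0.6585 0.0021 0.0626]
```

```bash
python3 - <<'E'
from h import *
for n in ["top","scene"]:
    c=bot.get_calibration(n); im=np.load(f"pics/{n}0_i.npy"); d=np.load(f"pics/{n}0_d.npy")
    hsv=cv2.cvtColor(im,cv2.COLOR_RGB2HSV)
    P=np.full(im.shape,np.nan); pc,uv=cloud(c,d); P[uv[:,1],uv[:,0]]=pc
    # tray
    m=((hsv[...,0]>105)&(hsv[...,0]<128)&(hsv[...,1]>150)&(hsv[...,2]>60)).astype(np.uint8)
    cs=cv2.findContours(cv2.morphologyEx(m,cv2.MORPH_CLOSE,np.ones((3,3))),cv2.RETR_EXTERNAL,cv2.CHAIN_APPROX_NONE)[0]
    k=max(cs,key=cv2.contourArea); r=cv2.boxPoints(cv2.minAreaRect(k)); hull=cv2.convexHull(k)[:,0,:]
    q=plane(c,hull,0.016)[:,:2].astype(np.float32)
    rr=cv2.minAreaRect(q); print(n,'tray rim z=.016',rr)
    # white disc
    m=((hsv[...,1]<60)&(hsv[...,2]>110)); g=P[...,2]
    m&=(np.abs(g-0.016)<0.012)
    u0,v0=dict(top=(157,192),scene=(394,243))[n]
    w=np.zeros_like(m); w[v0-22:v0+22,u0-26:u0+26]=1; m&=w
    k=max(cv2.findContours(m.astype(np.uint8),cv2.RETR_EXTERNAL,cv2.CHAIN_APPROX_NONE)[0],key=cv2.contourArea)[:,0,:]
    q=plane(c,k,0.016); print('disc',cv2.minEnclosingCircle(q[:,:2].astype(np.float32)),cv2.fitEllipse(q[:,:2].astype(np.float32)),m.sum())
    # cylinders in tray
    g=P
    sel=(P[...,2]>0.048)&(P[...,2]<0.075)
    u0,v0=dict(top=(362,212),scene=(130,190))[n]
    w=np.zeros_like(sel); w[v0-40:v0+40,u0-60:u0+60]=1
    l,lab,st,ce=cv2.connectedComponentsWithStats((sel&w).astype(np.uint8))
    for i in range(1,l):
        if st[i,4]>60:
            pp=P[lab==i]; print('cyl',st[i],pp.mean(0).round(4),pp[:,2].max().round(4),cv2.minAreaRect(pp[:,:2].astype(np.float32)), im[lab==i].mean(0))
E
```

```text
top tray rim z=.016 ((0.48986706137657166, -0.31075188517570496), (0.2289762794971466, 0.15886542201042175), 79.40380096435547)
disc ((0.5982776880264282, 0.3145451545715332), 0.03313479572534561) ((0.6042038202285767, 0.3189677596092224), (0.04120790958404541, 0.06655992567539215), 28.562036514282227) 192
cyl [340 193  16  35 436] [ 0.5001 -0.262   0.059 ] 0.0674 ((0.5001553893089294, -0.26356974244117737), (0.038663871586322784, 0.10097084194421768), 79.4022216796875) [32.27522936 32.90366972 37.31880734]
cyl [371 197  16  35 444] [ 0.4825 -0.3558  0.0589] 0.0674 ((0.48220396041870117, -0.35796231031417847), (0.040300704538822174, 0.10099343955516815), 79.65353393554688) [123.56531532 119.2545045  119.25      ]
scene tray rim z=.016 ((0.4903101921081543, -0.3118802309036255), (0.22716639935970306, 0.15841592848300934), 79.48754119873047)
disc ((0.5944209098815918, 0.3124026358127594), 0.033438924700021744) ((0.6036967635154724, 0.3178789019584656), (0.039177581667900085, 0.06719396263360977), 27.17401695251465) 307
cyl [ 96 160  31  39 563] [ 0.4846 -0.3552  0.058 ] 0.0665 ((0.48127681016921997, -0.35795044898986816), (0.03932121768593788, 0.10123402625322342), 79.11310577392578) [129.26110124 125.40497336 120.24333925]
cyl [135 168  30  40 565] [ 0.5019 -0.2621  0.0583] 0.0672 ((0.4993093013763428, -0.26474153995513916), (0.038094401359558105, 0.10201778262853622), 79.53986358642578) [50.44955752 50.04955752 51.00176991]
```

View pics/scene_zoom.png

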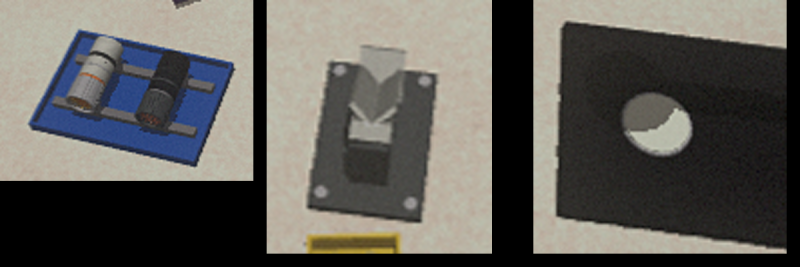

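View pics/top_zoom.png

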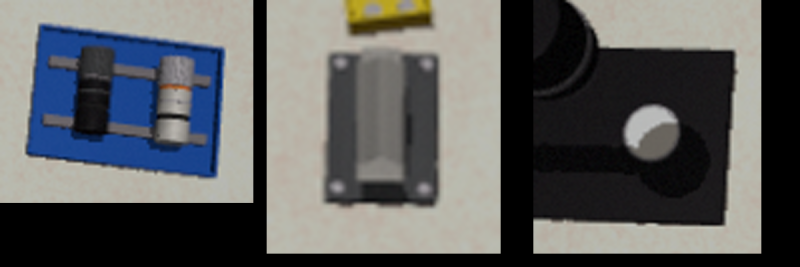

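The zooms confirm the silver connector's orange stripe and knurled end are on the far side (away from the robot). The disc is half in the head's shadow, so its mask has to be redone. I'll measure the disc, microscope base, cradle, obstacles and tool axes next.

```bash
python3 - <<'E'
from h import *
S={}
for n in ["top","scene"]:
    c=bot.get_calibration(n); im=np.load(f"pics/{n}0_i.npy"); d=np.load(f"pics/{n}0_d.npy")
    P=np.full(im.shape,np.nan); pc,uv=cloud(c,d); P[uv[:,1],uv[:,0]]=pc; S[n]=P
    g=im.max(2); u0,v0=dict(top=(157,192),scene=(394,243))[n]
    w=np.zeros(g.shape,bool); w[v0-22:v0+22,u0-26:u0+26]=1
    m=(g>60)&w
    k=max(cv2.findContours(m.astype(np.uint8),cv2.RETR_EXTERNAL,cv2.CHAIN_APPROX_NONE)[0],key=cv2.contourArea)[:,0,:]
    q=plane(c,k,0.016)[:,:2].astype(np.float32); print(n,'disc',cv2.minEnclosingCircle(q),cv2.fitEllipse(q))
    # scope base
    u0,v0=dict(top=(135,192),scene=(430,250))[n]
    m=((g<55)&(np.abs(P[...,2]-.014)<.006)).astype(np.uint8)
    k=max(cv2.findContours(cv2.morphologyEx(m,cv2.MORPH_CLOSE,np.ones((5,5))),cv2.RETR_EXTERNAL,cv2.CHAIN_APPROX_NONE)[0],key=cv2.contourArea)[:,0,:]
    q=plane(c,k,0.014)[:,:2].astype(np.float32); print('base',cv2.minAreaRect(q))
    # foot plate: dark, z~.012 near (.65,0)
    near=(np.abs(P[...,0]-.66)<.13)&(np.abs(P[...,1])<.08)
    m=((P[...,2]>.006)&near).astype(np.uint8)
    k=max(cv2.findContours(m,cv2.RETR_EXTERNAL,cv2.CHAIN_APPROX_NONE)[0],key=cv2.contourArea)[:,0,:]
    mm=near&(np.abs(P[...,2]-.012)<.004)
    print('plate',cv2.minAreaRect(P[mm][:,:2].astype(np.float32)))
    mm=near&(P[...,2]>.025); pp=P[mm]
    print('cradle pts',len(pp),pp.min(0),pp.max(0),cv2.minAreaRect(pp[:,:2].astype(np.float32)))
    for x0 in np.arange(.56,.74,.01):
        s=pp[(pp[:,0]>x0)&(pp[:,0]<x0+.01)]
        if len(s): print('%.3f n%d y %.3f..%.3f z %.3f..%.3f'%(x0,len(s),s[:,1].min(),s[:,1].max(),s[:,2].min(),s[:,2].max()))
P=S['top'].reshape(-1,3); 
b=P[(P[:,2]>.05)&(P[:,1]<-.42)&(P[:,1]>-.85)&(P[:,0]>.2)&(P[:,0]<.9)]; 
for y0 in np.arange(-.8,-.42,.04):
    s=b[(b[:,1]>y0)&(b[:,1]<y0+.04)]
    if len(s): print('%.2f'%y0,len(s),s.min(0).round(3),s.max(0).round(3))
s=bot.read_state(); print(R.from_rotvec(s['tcp_rot']).as_matrix().round(3))
cw=bot.get_calibration('wrist'); Rw=cv2.Rodrigues(cw['rvec'])[0]; o=-Rw.T@cw['tvec']; T=R.from_rotvec(s['tcp_rot']).as_matrix()
print('cam in tool',(T.T@(o-s['tool_pos'])).round(4)); print((T.T@Rw.T).round(3))
E
```

```text
top disc ((0.5956017971038818, 0.3140678405761719), 0.03566451743245125) ((0.5952832102775574, 0.31406697630882263), (0.06761997938156128, 0.0678771510720253), 152.94786071777344)
base ((0.5981351137161255, 0.3864991366863251), (0.33876198530197144, 0.2181607335805893), 85.39433288574219)
plate ((0.6789502501487732, 0.006102144718170166), (0.09728161245584488, 0.2253229320049286), 80.7665786743164)
cradle pts 447 [ 0.61833002 -0.03854265  0.02566508] [0.78995703 0.03139575 0.11388508] ((0.703912615776062, -0.00241866335272789), (0.06988215446472168, 0.17107436060905457), 89.1456527709961)
0.610 n7 y -0.008..0.016 z 0.056..0.061
0.620 n35 y -0.008..0.025 z 0.053..0.063
0.630 n36 y -0.009..0.025 z 0.042..0.061
0.640 n47 y -0.009..0.024 z 0.042..0.071
0.650 n51 y -0.010..0.023 z 0.049..0.077
0.660 n50 y -0.011..0.022 z 0.056..0.089
0.670 n55 y -0.011..0.022 z 0.066..0.101
0.680 n52 y -0.012..0.021 z 0.080..0.111
0.690 n40 y -0.012..0.020 z 0.090..0.114
0.700 n23 y -0.010..0.017 z 0.094..0.107
0.710 n6 y -0.010..0.017 z 0.093..0.096
scene disc ((0.5939979553222656, 0.31211039423942566), 
[... 1040 characters left out ...]
 -0.788  0.064]
-0.76 181 [ 0.399 -0.747  0.125] [ 0.53  -0.72   0.135]
-0.72 898 [ 0.307 -0.72   0.106] [ 0.855 -0.68   0.136]
-0.68 1295 [ 0.297 -0.68   0.06 ] [ 0.874 -0.64   0.136]
-0.64 1919 [ 0.291 -0.64   0.05 ] [ 0.895 -0.6    0.136]
-0.60 1800 [ 0.21 -0.6   0.05] [ 0.893 -0.56   0.311]
-0.56 355 [ 0.213 -0.56   0.05 ] [ 0.818 -0.529  0.321]
-0.52 7 [ 0.824 -0.486  0.085] [ 0.851 -0.481  0.088]
-0.48 164 [ 0.751 -0.48   0.05 ] [ 0.852 -0.44   0.153]
-0.44 96 [ 0.695 -0.44   0.107] [ 0.793 -0.42   0.195]
[[-0.001  0.365 -0.931]
 [ 0.002 -0.931 -0.365]
 [-1.    -0.002 -0.   ]]
cam in tool [-0.1285 -0.0004 -0.0844]
[[-0.    -0.326  0.945]
 [ 1.     0.001  0.001]
 [-0.002  0.945  0.326]]
```

```bash
cat >> h.py <<'E'
def rot_yp(yaw,pitch):
    """tool heading yaw (deg), pitch deg below horizontal (90=down); jaws level; tool z at down = -(heading)"""
    a,p=np.radians([yaw,pitch]); h=np.array([np.cos(a),np.sin(a),0]); up=np.array([0,0,1.])
    x=h*np.cos(p)-up*np.sin(p); z=-h*np.sin(p)-up*np.cos(p); y=np.cross(z,x)
    return np.c_[x,y,z]
def go(pos,Rm):
    s=bot.read_state(); T=R.from_rotvec(s['tcp_rot']).as_matrix()
    dp=T.T@(np.array(pos)-s['tool_pos'])*100; rv=R.from_matrix(T.T@Rm).as_rotvec()
    n=max(np.linalg.norm(dp)/4.17,np.degrees(np.linalg.norm(rv))/7.16)
    print('t %.2f pos'%s['time'],s['tool_pos'].round(4),'w %.3f'%s['width'],'F',s['wrist_force'].round(1))
    print('dp',dp.round(2).tolist(),'rot',rv.round(3).tolist(),'rows>=%.1f'%n,'q',s['q'].round(2))
E
python3 - <<'E'
from h import *
go([.4817,-.358,.16],rot_yp(-10.5,90))
for n in ['top','scene']:
    c=bot.get_calibration(n); im=np.load(f"pics/{n}0_i.npy"); d=np.load(f"pics/{n}0_d.npy")
    pc,uv=cloud(c,d); a=np.radians(-3.7)
    # cradle profile in yaw frame
    h=np.array([np.cos(a),np.sin(a)]); o=np.array([.657,.0045])
    X=(pc[:,:2]-o)@h; Y=(pc[:,:2]-o)@np.array([-h[1],h[0]]); Z=pc[:,2]-.095
    s=(X+Z)/2**.5; zz=(Z-X)/2**.5
    m=(np.abs(Y)<.03)&(s>-.07)&(s<.045)&(zz>-.04)&(zz<.02)&(pc[:,2]>.03)
    for y0 in np.arange(-.024,.024,.004):
        k=m&(Y>y0)&(Y<y0+.004)&(s>-.03)&(s<.025)
        if k.sum()>3: print(n,'y %.3f zz med %.4f n%d'%(y0+.002,np.median(zz[k]),k.sum()), 'smax %.4f'%s[m&(Y>y0)&(Y<y0+.004)].max())
    k=m&(zz>-.010)&(s<-.03); print('stop',s[k].min(),s[k].max(),np.median(s[k]),Y[k].min(),Y[k].max(),zz[k].max())
E
```

```text
t 0.15 pos [ 0.2463 -0.6279  0.2442] w 0.998 F [ 0.1 -0.6 -0.1]
dp [8.46, -16.51, -31.77] rot [0.557, 0.0, 0.002] rows>=8.8 q [-1.23  0.26  1.61  0.    1.27 -0.04]
top y -0.014 zz med -0.0162 n16 smax 0.0365
top y -0.010 zz med -0.0162 n34 smax 0.0388
top y -0.006 zz med -0.0201 n16 smax 0.0385
top y -0.002 zz med -0.0231 n16 smax 0.0387
top y 0.002 zz med -0.0266 n32 smax 0.0381
top y 0.006 zz med -0.0235 n17 smax 0.0385
top y 0.010 zz med -0.0206 n16 smax 0.0384
top y 0.014 zz med -0.0167 n33 smax 0.0385
top y 0.018 zz med -0.0145 n18 smax 0.0373
stop -0.05381643553148093 -0.04658941758044246 -0.04959940523694492 -0.014771366688032528 0.018157095398273034 0.003139226208166589
scene y -0.018 zz med -0.0133 n11 smax 0.0373
scene y -0.014 zz med -0.0141 n21 smax 0.0376
scene y -0.010 zz med -0.0182 n19 smax 0.0377
scene y -0.006 zz med -0.0225 n20 smax 0.0373
scene y -0.002 zz med -0.0260 n16 smax 0.0368
scene y 0.002 zz med -0.0244 n16 smax 0.0380
scene y 0.006 zz med -0.0206 n16 smax 0.0371
scene y 0.010 zz med -0.0167 n18 smax 0.0371
scene y 0.014 zz med -0.0142 n20 smax 0.0365
scene y 0.018 zz med -0.0148 n5 smax 0.0167
stop -0.05756717186301422 -0.046369119307795005 -0.05116662635438656 -0.01807863259895305 0.016481410341538917 0.0022498390865230665
```

```bash
python3 -m creep '[{"grip":8.54,"dp":[0,-1.5,-3.2],"rotation":[0.08,0,0]},{"grip":8.54,"dp":[1,-3.5,-6.8],"rotation":[0.2,0,0]},{"grip":8.54,"dp":[2,-5.5,-10.3],"rotation":[0.32,0,0]},{"grip":8.54,"dp":[3,-7.5,-13.8],"rotation":[0.44,0,0]},{"grip":8.54,"dp":[4,-9.5,-17.2],"rotation":[0.557,0,0]}]' && python3 - <<'E'
from h import *
go([.4817,-.358,.16],rot_yp(-10.5,90))
E
```

```text
time: 0.57
tool_pos: [0.3726, -0.4755, 0.2046]
tcp_rot: [-2.122, 0.202, 2.122]
wrist_force: [0.6, -0.4, -0.9]
width: 1.002
t 0.57 pos [ 0.3726 -0.4755  0.2046] w 1.002 F [ 0.6 -0.4 -0.9]
dp [4.46, -13.6, -8.5] rot [-0.007, 0.0, 0.0] rows>=4.0 q [-0.95  0.16  1.81  0.    1.18  0.81]
```

```bash
python3 -m creep '[{"grip":8.54,"dp":[1.1,-3.4,-2.1],"rotation":[-0.007,0,0]},{"grip":8.54,"dp":[2.2,-6.8,-4.2],"rotation":[-0.007,0,0]},{"grip":8.54,"dp":[3.3,-10.2,-6.4],"rotation":[-0.007,0,0]},{"grip":8.54,"dp":[4.46,-13.6,-8.5],"rotation":[-0.007,0,0]},{"grip":8.54,"dp":[4.46,-13.6,-8.5],"rotation":[-0.007,0,0]}]' && python3 - <<'E'
from h import *
go([.4817,-.358,.16],rot_yp(-10.5,90))
c=bot.get_calibration('wrist'); im,d=bot.read_camera('wrist')
cv2.imwrite("pics/w1.png",im[:,:,::-1])
P=np.full(im.shape,np.nan); pc,uv=cloud(c,d); P[uv[:,1],uv[:,0]]=pc
m=((P[...,2]>.045)&(P[...,2]<.075)&(P[...,0]>.40)&(P[...,0]<.57)).astype(np.uint8)
l,lab,st,ce=cv2.connectedComponentsWithStats(m)
for i in range(1,l):
    if st[i,4]>300:
        pp=P[lab==i]; print(st[i],pp[:,2].max().round(4),cv2.minAreaRect(pp[:,:2].astype(np.float32)),im[lab==i].mean(0).round())
        a=np.radians(-10.5); t=(pp[:,:2]-[.4817,-.358])@[np.cos(a),np.sin(a)]; n=(pp[:,:2]-[.4817,-.358])@[-np.sin(a),np.cos(a)]
        print('along',t.min(),t.max(),'across',n.min(),n.max())
        k=np.abs(n-np.median(n))<.012
        for t0 in (-.03,0,.03):
            kk=np.abs(t-t0)<.006
            A=np.c_[n[kk],pp[kk,2],np.ones(kk.sum())]; b=-(n[kk]**2+pp[kk,2]**2); x=np.linalg.lstsq(A,b,rcond=None)[0]
            print('circle t0',t0,'n,z',-x[:2]/2,'r',(x[0]**2/4+x[1]**2/4-x[2])**.5)
E
```

```text
time: 0.98
tool_pos: [0.4827, -0.3524, 0.1576]
tcp_rot: [-2.127, 0.177, 2.132]
wrist_force: [-1.3, -0.2, -0.3]
width: 0.998
t 0.98 pos [ 0.4827 -0.3524  0.1576] w 0.998 F [-1.3 -0.2 -0.3]
dp [-0.24, 0.57, 0.01] rot [0.012, 0.003, 0.005] rows>=0.1 q [-0.67  0.19  1.86  0.    1.09  1.07]
[ 139  132   54  112 4589] 0.0639 ((0.49934300780296326, -0.2655235826969147), (0.0391872301697731, 0.10000987350940704), 79.17792510986328) [46. 47. 47.]
along -0.04952950379156475 0.05054834714227037 across 0.07444867521435922 0.11387968452124977
circle t0 -0.03 n,z [0.09493583 0.04247282] r 0.019473071165579822
circle t0 0 n,z [0.09488452 0.04256626] r 0.019232157450663208
circle t0 0.03 n,z [0.09481431 0.04250007] r 0.01979971792356347
[ 250  133   47  113 4642] 0.0641 ((0.4822804033756256, -0.35884830355644226), (0.03973964601755142, 0.10031500458717346), 79.44947052001953) [116. 114. 109.]
along -0.04943713326315314 0.05087354610212284 across -0.020617278062580156 0.019126839318304716
circle t0 -0.03 n,z [-0.00073141  0.04280055] r 0.019087380041289487
circle t0 0 n,z [-0.00073464  0.04270238] r 0.019059832637743024
circle t0 0.03 n,z [-0.00075899  0.0426346 ] r 0.01974447069342213
[500 147  12  93 719] 0.0669 ((0.44260042905807495, -0.5736174583435059), (0.08446336537599564, 0.016564661636948586), 5.366941452026367) [25. 26. 24.]
along -0.04079764500681099 0.043161666839729725 across -0.2343732571291701 -0.20629548738536987
circle t0 -0.03 n,z [-0.22655579  0.05766198] r 0.0066393512559986476
circle t0 0 n,z [-0.22255048  0.04909641] r 0.0030099144366443403
circle t0 0.03 n,z [-0.2089804   0.05146001] r 0.0038471403822563912
```

View pics/w1.png

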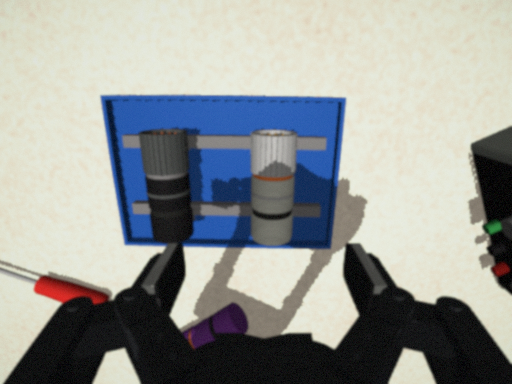

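Wrist view: silver connector at (273,187), black spare at (168,187), and both fingers straddle the silver one. The depth fit gives its centre at (0.4823, -0.3588), axis z 0.0425, length 100 mm, which matches the given sizes.

```bash
python3 - <<'E'
from h import *
go([.4823,-.3588,.09],rot_yp(-10.55,90))
E
python3 -m creep '[{"grip":8.54,"dp":[0,0.6,0],"rotation":[0.012,0.003,0.005]},{"grip":8.54,"dp":[0,0.6,0],"rotation":[0.012,0.003,0.005]}]' ; python3 - <<'E'
from h import *
go([.4823,-.3588,.0375],rot_yp(-10.55,90))
E
```

```text
t 1.03 pos [ 0.4813 -0.355   0.1586] w 1.003 F [ 0.2 -0.1  0.4]
dp [6.86, 0.37, -0.18] rot [0.013, 0.003, 0.003] rows>=1.6 q [-0.68  0.19  1.86  0.    1.1   1.06]
time: 1.2
tool_pos: [0.4788, -0.3663, 0.161]
tcp_rot: [-2.128, 0.209, 2.122]
wrist_force: [-0.5, 0.4, 0.3]
width: 1.001
t 1.20 pos [ 0.4788 -0.3663  0.161 ] w 1.001 F [-0.5  0.4  0.3]
dp [12.35, -0.89, -0.16] rot [-0.005, -0.003, -0.007] rows>=3.0 q [-0.69  0.19  1.85 -0.    1.09  1.07]
```

```bash
python3 -m creep '[{"grip":8.54,"dp":[0,0,0],"rotation":[0,0,0]},{"grip":8.54,"dp":[0,0,0],"rotation":[0,0,0]},{"grip":8.54,"dp":[0,0,0],"rotation":[0,0,0]}]' ; python3 - <<'E'
from h import *
go([.4823,-.3588,.0375],rot_yp(-10.55,90))
E
```

```text
time: 1.45
tool_pos: [0.4786, -0.3661, 0.1612]
tcp_rot: [-2.127, 0.209, 2.121]
wrist_force: [0.2, -0.6, -0.7]
width: 0.998
t 1.45 pos [ 0.4786 -0.3661  0.1612] w 0.998 F [ 0.2 -0.6 -0.7]
dp [12.36, -0.85, -0.18] rot [-0.006, -0.004, -0.005] rows>=3.0 q [-0.69  0.19  1.85 -0.    1.09  1.07]
```

```bash
python3 -m creep '[{"grip":8.54,"dp":[2,-0.85,-0.18],"rotation":[-0.006,-0.004,-0.005]},{"grip":8.54,"dp":[5,-0.85,-0.18],"rotation":[-0.006,-0.004,-0.005]},{"grip":8.54,"dp":[7,-0.85,-0.18],"rotation":[-0.006,-0.004,-0.005]},{"grip":8.54,"dp":[7,-0.85,-0.18],"rotation":[-0.006,-0.004,-0.005]},{"grip":8.54,"dp":[7,-0.85,-0.18],"rotation":[-0.006,-0.004,-0.005]}]' ; python3 - <<'E'
from h import *
go([.4823,-.3588,.0375],rot_yp(-10.55,90))
E
```

```text
time: 1.87
tool_pos: [0.4814, -0.3569, 0.0895]
tcp_rot: [-2.121, 0.193, 2.129]
wrist_force: [0.4, -0.8, 0.1]
width: 1.001
t 1.87 pos [ 0.4814 -0.3569  0.0895] w 1.001 F [ 0.4 -0.8  0.1]
dp [5.2, 0.18, -0.14] rot [0.001, 0.004, 0.002] rows>=1.2 q [-0.68  0.27  1.91 -0.    0.97  1.08]
```

```bash
python3 -m creep '[{"grip":8.54,"dp":[2.0,0.18,-0.1],"rotation":[0,0,0]},{"grip":8.54,"dp":[4,0.18,-0.1],"rotation":[0,0,0]},{"grip":8.54,"dp":[5.2,0.18,-0.1],"rotation":[0,0,0]},{"grip":8.54,"dp":[5.2,0.18,-0.1],"rotation":[0,0,0]},{"grip":8.54,"dp":[5.2,0.18,-0.1],"rotation":[0,0,0]}]' 40 ; python3 - <<'E'
from h import *
go([.4823,-.3588,.0375],rot_yp(-10.55,90))
E
```

```text
time: 2.28
tool_pos: [0.4834, -0.3594, 0.0392]
tcp_rot: [-2.125, 0.194, 2.127]
wrist_force: [-0.1, -0.9, -0.1]
width: 1.0
t 2.28 pos [ 0.4834 -0.3594  0.0392] w 1.000 F [-0.1 -0.9 -0.1]
dp [0.17, -0.04, 0.12] rot [0.002, 0.001, 0.0] rows>=0.0 q [-0.68  0.33  1.93 -0.    0.88  1.07]
```

```bash
python3 -m creep '[{"grip":5,"dp":[0.1,-0.05,0.1],"rotation":[0,0,0]},{"grip":4.2,"dp":[0.1,-0.05,0.1],"rotation":[0,0,0]},{"grip":3.4,"dp":[0.1,-0.05,0.1],"rotation":[0,0,0]},{"grip":3.4,"dp":[0.1,-0.05,0.1],"rotation":[0,0,0]},{"grip":3.4,"dp":[0.1,-0.05,0.1],"rotation":[0,0,0]}]' 50 ;python3 -m creep '[{"grip":3.4,"dp":[0,0,0],"rotation":[0,0,0]},{"grip":3.4,"dp":[0,0,0],"rotation":[0,0,0]},{"grip":3.4,"dp":[0,0,0],"rotation":[0,0,0]},{"grip":3.4,"dp":[0,0,0],"rotation":[0,0,0]}]'
```

```text
time: 2.7
tool_pos: [0.4831, -0.3596, 0.0391]
tcp_rot: [-2.128, 0.196, 2.126]
wrist_force: [-2.6, -1.9, 4.3]
width: 0.452
time: 3.03
tool_pos: [0.4831, -0.3596, 0.0391]
tcp_rot: [-2.128, 0.196, 2.126]
wrist_force: [-1.9, -1.1, 5.6]
width: 0.453
```

```bash
python3 -m creep '[{"grip":3.4,"dp":[-1,0,0],"rotation":[0,0,0]},{"grip":3.4,"dp":[-3.5,0,0],"rotation":[0,0,0]},{"grip":3.4,"dp":[-7,0,0],"rotation":[0,0,0]},{"grip":3.4,"dp":[-10.5,0,0],"rotation":[0,0,0]},{"grip":3.4,"dp":[-13,0,0],"rotation":[0,0,0]}]'; python3 - <<'E'
from h import *
im,d=bot.read_camera('wrist'); c=bot.get_calibration('wrist')
cv2.imwrite("pics/w2.png",im[:,:,::-1])
cr=np.array([.6575,.005,.095]); Rp=rot_yp(-3.7,45)
go(cr+.08*(-Rp[:,0])+.005*Rp[:,0],Rp)
E
```

```text
time: 3.45
tool_pos: [0.483, -0.3582, 0.1704]
tcp_rot: [-2.126, 0.194, 2.126]
wrist_force: [0.8, 0.1, -2.0]
width: 0.447
t 3.50 pos [ 0.4856 -0.3602  0.1761] w 0.456 F [ 1.7 -1.1  1.4]
dp [2.69, -38.42, -5.01] rot [-0.11, 0.777, -0.05] rows>=9.3 q [-0.68  0.18  1.84  0.    1.12  1.07]
```

View pics/w2.png

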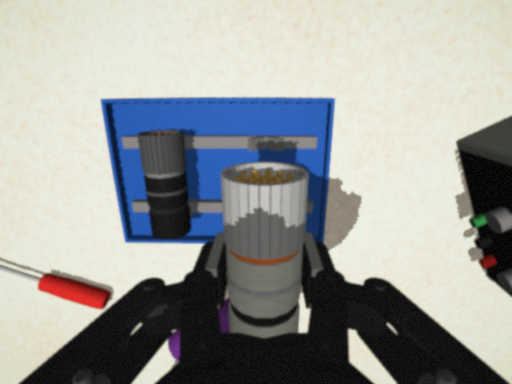

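Wrist view: the connector is held, contact end toward the top of the picture with its rim at (265,172). The black spare stays in the tray. Now I'll carry it towards the cradle.

```bash
python3 -m creep '[{"grip":3.4,"dp":[0,-2,-0.3],"rotation":[-0.005,0.04,-0.002]},{"grip":3.4,"dp":[0,-5.5,-0.7],"rotation":[-0.015,0.11,-0.007]},{"grip":3.4,"dp":[0,-9.5,-1.2],"rotation":[-0.027,0.19,-0.012]},{"grip":3.4,"dp":[0,-13.5,-1.7],"rotation":[-0.038,0.27,-0.017]},{"grip":3.4,"dp":[0,-17.5,-2.2],"rotation":[-0.05,0.35,-0.022]}]'; python3 -m creep '[{"grip":3.4,"dp":[0,0,0],"rotation":[0,0,0]},{"grip":3.4,"dp":[0,0,0],"rotation":[0,0,0]}]'; python3 - <<'E'
from h import *
cr=np.array([.6575,.005,.095]); Rp=rot_yp(-3.7,45)
go(cr+.08*(-Rp[:,0])+.005*Rp[:,0],Rp)
E
```

```text
time: 3.92
tool_pos: [0.5355, -0.1884, 0.1673]
tcp_rot: [-2.503, 0.15, 1.745]
wrist_force: [0.5, 0.6, -2.2]
width: 0.452
time: 4.08
tool_pos: [0.5335, -0.1868, 0.1655]
tcp_rot: [-2.499, 0.145, 1.755]
wrist_force: [0.5, -1.1, -1.6]
width: 0.453
t 4.08 pos [ 0.5335 -0.1868  0.1655] w 0.453 F [ 0.5 -1.1 -1.6]
dp [3.49, -20.24, -3.63] rot [-0.06, 0.439, -0.021] rows>=5.0 q [-0.45 -0.07  2.16  0.18  0.73  1.13]
```

```bash
python3 -m creep '[{"grip":3.4,"dp":[0.2,-2.5,-0.4],"rotation":[-0.007,0.05,-0.002]},{"grip":3.4,"dp":[0.8,-6,-1],"rotation":[-0.019,0.14,-0.006]},{"grip":3.4,"dp":[1.5,-9.8,-1.7],"rotation":[-0.03,0.23,-0.01]},{"grip":3.4,"dp":[2.2,-13.5,-2.4],"rotation":[-0.042,0.32,-0.015]},{"grip":3.4,"dp":[2.9,-17,-3.1],"rotation":[-0.053,0.4,-0.018]}]'; python3 -m creep '[{"grip":3.4,"dp":[0.5,-2,-0.4],"rotation":[-0.006,0.035,-0.003]},{"grip":3.4,"dp":[0.5,-3,-0.4],"rotation":[-0.006,0.035,-0.003]},{"grip":3.4,"dp":[0.5,-3,-0.4],"rotation":[-0.006,0.035,-0.003]},{"grip":3.4,"dp":[0.5,-3,-0.4],"rotation":[-0.006,0.035,-0.003]}]'; python3 - <<'E'
from h import *
cr=np.array([.6575,.005,.095]); Rp=rot_yp(-3.7,45)
go(cr+.08*(-Rp[:,0])+.005*Rp[:,0],Rp)
s=bot.read_state(); c=bot.get_calibration('wrist'); im,d=bot.read_camera('wrist')
cv2.imwrite("pics/w3.png",im[:,:,::-1]); np.save('pics/w3d.npy',d)
T=R.from_rotvec(s['tcp_rot']).as_matrix(); pc,uv=cloud(c,d); q=(pc-s['tool_pos'])@T
m=(np.abs(q[:,1])<.019)&(np.abs(q[:,0])<.03)&(np.abs(q[:,2])<.06); q=q[m]
print('tool z (=-axis) range',q[:,2].min(),q[:,2].max())
for z0 in (-.045,-.035,-.025,-.015):
    k=np.abs(q[:,2]-z0)<.005
    if k.sum()<30: continue
    k&=q[:,0]<0.01
    A=np.c_[q[k][:,1],q[k][:,0],np.ones(k.sum())]; b=-(q[k][:,1]**2+q[k][:,0]**2); x=np.linalg.lstsq(A,b,rcond=None)[0]
    print(z0,k.sum(),'y,x',-x[:2]/2,'r',(x[0]**2/4+x[1]**2/4-x[2])**.5)
im,d=bot.read_camera('scene'); cv2.imwrite("pics/s3.png",cv2.resize(im[150:330,160:400],None,fx=3,fy=3)[:,:,::-1])
E
```

```text
time: 4.5
tool_pos: [0.5961, -0.0279, 0.1536]
tcp_rot: [-2.848, 0.109, 1.241]
wrist_force: [-0.0, -2.3, -2.8]
width: 0.449
time: 4.83
tool_pos: [0.6049, 0.0012, 0.1519]
tcp_rot: [-2.875, 0.101, 1.201]
wrist_force: [0.8, -0.5, -1.9]
width: 0.451
t 4.83 pos [0.6049 0.0012 0.1519] w 0.451 F [ 0.8 -0.5 -1.9]
dp [0.22, -0.72, 0.33] rot [-0.001, 0.006, -0.005] rows>=0.2 q [-0.02 -0.11  2.39 -0.44  0.09  2.05]
tool z (=-axis) range -0.049348309275262035 0.04218349447916465
-0.045 2788 y,x [-0.00039277 -0.00683521] r 0.016336197844512162
-0.035 1772 y,x [-0.00064052 -0.00346542] r 0.01968062058141659
-0.025 1617 y,x [-0.00064831 -0.00345272] r 0.01972703087585745
-0.015 1389 y,x [-0.00019602 -0.00460668] r 0.018239489235543006
```

View pics/w3.png

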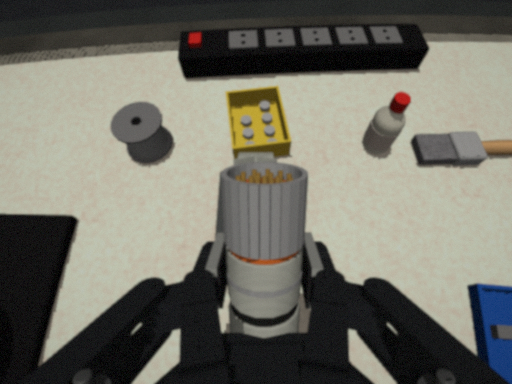

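View pics/s3.png

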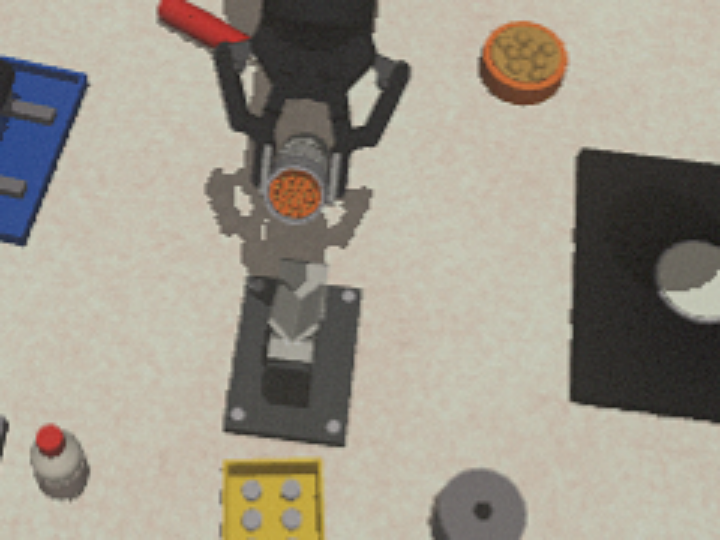

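```bash
cat > fk.py <<'E'
from h import *
from scipy.optimize import least_squares
# FK: base yaw q1, pitches q2,q3, forearm roll q4, wrist pitch q5, tool roll q6 ; link dir at 0 = up
def fk(p,q):
    a,d,L2,L3,A,Lt=p
    Ry=lambda t:R.from_euler('y',t); Rz=lambda t:R.from_euler('z',t)
    R1=Rz(q[0]); R2=R1*Ry(q[1]); R3=R2*Ry(q[2]); R4=R3*Rz(q[3]); R5=R4*Ry(q[4]); R6=R5*Rz(q[5])
    pos=R1.apply([a,0,d])+R2.apply([0,0,L2])+R3.apply([A,0,L3])+R5.apply([0,0,Lt])
    return pos,R6.as_matrix()   # z axis = tool x
E
python3 - <<'E'
from fk import *
s=bot.read_state()
D=[([-1.2339,.2648,1.6054,0,1.2737,-.037],[.2462,-.6277,.2440]),([-.95,.16,1.81,0,1.18,.81],[.3726,-.4755,.2046]),([-.69,.19,1.85,0,1.09,1.07],[.4786,-.3661,.1612]),([-.68,.27,1.91,0,.97,1.08],[.4814,-.3569,.0895]),([-.68,.33,1.93,0,.88,1.07],[.4834,-.3594,.0392]),([-.68,.18,1.84,0,1.12,1.07],[.4856,-.3602,.1761]),([-.45,-.07,2.16,.18,.73,1.13],[.5335,-.1868,.1655]),(s['q'],s['tool_pos'])]
f=lambda p:np.concatenate([(fk(p,q)[0]-t) for q,t in D]+[np.array([p[0],p[4]])*.02, [(p[2]-.42)*.01,(p[3]-.42)*.01]])
r=least_squares(f,[0,.3,.4,.4,0,.25]); print(r.x.round(4)); print(f(r.x)[:-4].reshape(-1,3).round(4))
p=r.x
pos,Rm=fk(p,s['q']); T=R.from_rotvec(s['tcp_rot']).as_matrix(); print(s['q'].round(3)); print((Rm.T@T).round(3))
M=Rm.T@T
np.savez('fk.npz',p=p,M=M)
E
```

```text
[-0.0112  0.258   0.5286  0.5778  0.0065  0.3464]
[[-0.0226 -0.0108  0.0011]
 [-0.0236 -0.0125 -0.0018]
 [-0.0119 -0.0191  0.0024]
 [-0.0171 -0.0185 -0.0045]
 [-0.0149 -0.0194 -0.    ]
 [-0.0178 -0.0181 -0.0013]
 [-0.0098 -0.0203  0.002 ]
 [ 0.0008 -0.0254  0.0021]]
[-0.02  -0.112  2.395 -0.436  0.088  2.039]
[[ 0. -1.  0.]
 [ 0. -0. -1.]
 [ 1.  0. -0.]]
```

```bash
sed -i 's/a,d,L2,L3,A,Lt=p/a,d,L2,L3,A,Lt,b=p/; s/\[a,0,d\]/[a,b,d]/' fk.py
python3 - <<'E'
from fk import *
s=bot.read_state()
D=[([-1.2339,.2648,1.6054,0,1.2737,-.037],[.2462,-.6277,.2440]),([-.95,.16,1.81,0,1.18,.81],[.3726,-.4755,.2046]),([-.69,.19,1.85,0,1.09,1.07],[.4786,-.3661,.1612]),([-.68,.27,1.91,0,.97,1.08],[.4814,-.3569,.0895]),([-.68,.33,1.93,0,.88,1.07],[.4834,-.3594,.0392]),([-.68,.18,1.84,0,1.12,1.07],[.4856,-.3602,.1761]),([-.45,-.07,2.16,.18,.73,1.13],[.5335,-.1868,.1655]),(s['q'],s['tool_pos'])]
f=lambda p:np.concatenate([(fk(p,q)[0]-t) for q,t in D]+[np.array([p[0],p[4]])*.02, [(p[2]-.42)*.01,(p[3]-.42)*.01]])
r=least_squares(f,[0,.3,.4,.4,0,.25,.02]); print(r.x.round(4)); print(f(r.x)[:-4].reshape(-1,3).round(4))
p=r.x; M=np.array([[0,-1,0],[0,0,-1],[1,0,0.]])
np.savez('fk.npz',p=p,M=M)
lo=np.array([-2.63,-.94,.31,-1.31,0,-2.55]);hi=np.array([2.63,2.18,2.57,4.45,2.66,2.55])
def ik(pos,Rm,q0):
    g=lambda q:np.concatenate([(fk(p,q)[0]-pos)*5,R.from_matrix((fk(p,q)[1]@M).T@Rm).as_rotvec()])
    r=least_squares(g,q0,bounds=(lo,hi)); return r.x,np.linalg.norm(r.fun)
cr=np.array([.6575,.005,.095])
for yaw in (-3.7,0,2):
  Rp=rot_yp(yaw,45)
  for off in (.08,.05,.02,0):
    out=[ik(cr+(.005-off)*Rp[:,0],Rp,q0) for q0 in ([0,0,2.2,0,.2,1.57],[0,0,2.2,-1,.2,2.2],[0,0,2.2,3.14,.2,-1.57],[0,0,2.2,1.5,.2,0])]
    q,e=min(out,key=lambda t:t[1]); print(yaw,off,q.round(2),round(e,4), 'planar q2+q3',(q[1]+q[2]).round(3))
E
```

```text
[-0.0006  0.2535  0.5099  0.5684  0.0019  0.3316  0.0247]
[[ 0.0001 -0.0008  0.0005]
 [-0.003   0.0012 -0.002 ]
 [ 0.0042 -0.0003  0.0027]
 [-0.0012  0.0003 -0.003 ]
 [ 0.0007 -0.0003  0.0021]
 [-0.0017  0.0007 -0.0011]
 [ 0.0013 -0.0001  0.0014]
 [-0.0006 -0.0001 -0.0007]]
-3.7 0.08 [-0.   -0.1   2.4  -0.61  0.08  2.22] 0.0 planar q2+q3 2.295
-3.7 0.05 [-0.01 -0.02  2.37 -0.94  0.04  2.55] 0.0127 planar q2+q3 2.346
-3.7 0.02 [-0.01  0.06  2.34  3.83  0.06 -2.22] 0.0 planar q2+q3 2.405
-3.7 0 [-0.01  0.12  2.32  3.59  0.09 -1.98] 0.0 planar q2+q3 2.436
0 0.08 [-0.05 -0.11  2.4   0.55  0.07  0.99] 0.0 planar q2+q3 2.295
0 0.05 [-0.05 -0.02  2.37  1.46  0.04  0.07] 0.0 planar q2+q3 2.353
0 0.02 [-0.05  0.06  2.34  2.53  0.06 -0.99] 0.0 planar q2+q3 2.405
0 0 [-0.05  0.12  2.32  2.75  0.09 -1.21] 0.0 planar q2+q3 2.436
2 0.08 [-0.08 -0.11  2.4   0.9   0.1   0.59] 0.0 planar q2+q3 2.295
2 0.05 [-0.07 -0.02  2.37  1.49  0.08  0.  ] 0.0 planar q2+q3 2.353
2 0.02 [-0.07  0.06  2.34  2.13  0.09 -0.64] 0.0 planar q2+q3 2.405
2 0 [-0.07  0.12  2.32  2.4   0.1  -0.9 ] 0.0 planar q2+q3 2.436
```

The fitted kinematics show the 45° parking pose lies across a wrist singularity (q5≈0) from where the arm is now. I'll go around it in free air with a yaw/pitch detour, so I'm checking the joint sequence first.

```bash
cat >> fk.py <<'E'
import os
if os.path.exists('fk.npz'):
    _z=np.load('fk.npz'); p=_z['p']; M=_z['M']
    lo=np.array([-2.63,-.94,.31,-1.31,0,-2.55]);hi=np.array([2.63,2.18,2.57,4.45,2.66,2.55])
    def ik(pos,Rm,q0):
        g=lambda q:np.concatenate([(fk(p,q)[0]-pos)*5,R.from_matrix((fk(p,q)[1]@M).T@Rm).as_rotvec()])
        r=least_squares(g,np.clip(q0,lo+1e-4,hi-1e-4),bounds=(lo,hi)); return r.x,np.linalg.norm(r.fun)
    def track(wps,q):
        for nm,pos,Rm in wps:
            q,e=ik(pos,Rm,q); print(nm,q.round(2),round(e,3))
        return q
CR=np.array([.6575,.005,.095])
def park(off,yaw,pitch,s=0,mid=(-.0035,0,.0008)):
    ax=rot_yp(-3.7,45); c=CR-off*ax[:,0]-s*ax[:,2]
    Rm=rot_yp(yaw,pitch); return c-Rm@np.array(mid),Rm
E
python3 - <<'E'
from fk import *
s=bot.read_state(); W=[]
def seq(a,b,n,off):
    for t in np.linspace(0,1,n+1)[1:]:
        y,pp=np.array(a)+t*(np.array(b)-a); W.append((f'{y:.1f} {pp:.1f} {off:.3f}',)+park(off,y,pp))
seq((-3.7,45),(12,45),4,.09); seq((12,45),(12,34),3,.09); seq((12,34),(-3.7,34),4,.09); seq((-3.7,34),(-3.7,34),1,.04); seq((-3.7,45),(-3.7,45),1,.03);seq((-3.7,45),(-3.7,45),1,.0)
q=track(W,s['q'])
D=np.array([.594,.3125,.016])
for yaw in (27,15):
  for th in (0,20,45,60):
    Rm=rot_yp(yaw,th); print(yaw,th,[ (x[0].round(2),round(x[1],3)) for x in [ik(D+[0,0,.07],Rm,q0) for q0 in ([.4,.2,2.2,3.14,.5,-1.57],[.4,.2,2.2,0,.5,1.57])]])
E
```

```text
0.2 45.0 0.090 [-0.05 -0.14  2.41  0.38  0.09  1.15] 0.0
4.1 45.0 0.090 [-0.09 -0.14  2.41  0.89  0.15  0.57] 0.0
8.1 45.0 0.090 [-0.13 -0.13  2.4   1.08  0.22  0.31] 0.0
12.0 45.0 0.090 [-0.17 -0.12  2.4   1.15  0.29  0.16] 0.0
12.0 41.3 0.090 [-0.19 -0.13  2.43  1.49  0.3  -0.19] 0.0
12.0 37.7 0.090 [-0.2  -0.12  2.47  1.8   0.33 -0.5 ] 0.0
12.0 34.0 0.090 [-0.22 -0.11  2.5   2.04  0.39 -0.75] 0.0
8.1 34.0 0.090 [-0.16 -0.12  2.51  2.24  0.32 -0.87] 0.0
4.2 34.0 0.090 [-0.11 -0.13  2.52  2.53  0.26 -1.08] 0.0
0.2 34.0 0.090 [-0.05 -0.13  2.52  2.94  0.23 -1.4 ] 0.0
-3.7 34.0 0.090 [ 0.01 -0.12  2.51  3.4   0.23 -1.78] 0.0
-3.7 34.0 0.040 [-0.    0.04  2.46  3.3   0.34 -1.69] 0.0
-3.7 45.0 0.030 [-0.01  0.03  2.35  4.11  0.05 -2.5 ] 0.0
-3.7 45.0 0.000 [-0.01  0.11  2.32  3.61  0.08 -2.  ] 0.0
27 0 [(array([ 0.42,  0.67,  2.43,  3.09,  1.53, -1.57]), np.float64(0.0)), (array([ 0.42,  0.67,  2.43,  3.09,  1.53, -1.57]), np.float64(0.0))]
27 20 [(array([ 0.43,  0.34,  2.46,  3.09,  0.88, -1.55]), np.float64(0.0)), (array([0.45, 0.1 , 2.28, 1.3 , 0.  , 0.26]), np.float64(0.473))]
27 45
[... 169 characters left out ...]
, 0.05, 0.31, 1.49]), np.float64(0.0)), (array([0.44, 0.17, 2.14, 0.05, 0.31, 1.49]), np.float64(0.0))]
15 0 [(array([ 0.62,  0.67,  2.4 ,  3.5 ,  1.5 , -1.6 ]), np.float64(0.0)), (array([ 0.44,  0.06,  2.28, -0.9 ,  0.  ,  2.54]), np.float64(0.823))]
15 20 [(array([ 0.6 ,  0.35,  2.43,  3.56,  0.89, -1.72]), np.float64(0.0)), (array([ 0.44,  0.1 ,  2.28, -0.83,  0.  ,  2.5 ]), np.float64(0.495))]
15 45 [(array([ 0.54,  0.16,  2.29,  4.33,  0.21, -2.55]), np.float64(0.008)), (array([ 0.48,  0.14,  2.24, -0.82,  0.11,  2.55]), np.float64(0.117))]
15 60 [(array([ 0.44,  0.16,  2.27,  4.27,  0.  , -2.55]), np.float64(0.224)), (array([ 0.51,  0.18,  2.13, -0.37,  0.35,  2.13]), np.float64(0.0))]
```

```bash
python3 - <<'E'
from fk import *
for o,y,pt in ((.085,4,45),(.085,12,45)):
    go(*park(o,y,pt))
E
```

```text
t 4.93 pos [6.049e-01 5.000e-04 1.521e-01] w 0.450 F [ 0.9  0.6 -1.9]
dp [-0.43, -0.82, 0.27] rot [-0.097, 0.006, -0.101] rows>=1.1 q [-0.02 -0.11  2.39 -0.44  0.09  2.04]
t 4.93 pos [6.049e-01 5.000e-04 1.521e-01] w 0.450 F [ 0.9  0.6 -1.9]
dp [-0.43, -0.87, 0.27] rot [-0.196, 0.007, -0.199] rows>=2.2 q [-0.02 -0.11  2.39 -0.44  0.09  2.04]
```

```bash
python3 -m creep '[{"grip":3.4,"dp":[-0.4,-0.4,0.2],"rotation":[-0.04,0.002,-0.04]},{"grip":3.4,"dp":[-0.4,-0.8,0.27],"rotation":[-0.08,0.004,-0.08]},{"grip":3.4,"dp":[-0.4,-0.85,0.27],"rotation":[-0.12,0.005,-0.12]},{"grip":3.4,"dp":[-0.4,-0.87,0.27],"rotation":[-0.16,0.006,-0.16]},{"grip":3.4,"dp":[-0.4,-0.87,0.27],"rotation":[-0.196,0.007,-0.199]}]'; python3 -m creep '[{"grip":3.4,"dp":[0,0,0],"rotation":[0,0,0]},{"grip":3.4,"dp":[0,0,0],"rotation":[0,0,0]},{"grip":3.4,"dp":[0,0,0],"rotation":[0,0,0]}]';python3 - <<'E'
from fk import *
go(*park(.085,12,45))
go(*park(.085,12,34))
E
```

```text
time: 5.35
tool_pos: [0.5946, 0.0013, 0.1449]
tcp_rot: [2.864, 0.017, -1.257]
wrist_force: [-0.1, -0.9, -1.7]
width: 0.452
time: 5.6
tool_pos: [0.5948, 0.0012, 0.1452]
tcp_rot: [2.865, 0.014, -1.256]
wrist_force: [-0.7, 0.8, -1.7]
width: 0.45
t 5.60 pos [0.5948 0.0012 0.1452] w 0.450 F [-0.7  0.8 -1.7]
dp [-0.2, -0.81, -0.97] rot [-0.135, 0.042, -0.142] rows>=1.6 q [-0.07 -0.12  2.4   0.38  0.13  1.13]
t 5.60 pos [0.5948 0.0012 0.1452] w 0.450 F [-0.7  0.8 -1.7]
dp [-0.23, -0.82, -1.04] rot [-0.121, 0.233, -0.155] rows>=2.4 q [-0.07 -0.12  2.4   0.38  0.13  1.13]
```

```bash
python3 -m creep '[{"grip":3.4,"dp":[-0.2,-0.8,-0.97],"rotation":[-0.135,0.042,-0.142]},{"grip":3.4,"dp":[-0.2,-0.8,-0.97],"rotation":[-0.135,0.042,-0.142]},{"grip":3.4,"dp":[-0.2,-0.8,-0.97],"rotation":[-0.135,0.042,-0.142]},{"grip":3.4,"dp":[-0.2,-0.8,-0.97],"rotation":[-0.135,0.042,-0.142]},{"grip":3.4,"dp":[-0.2,-0.8,-0.97],"rotation":[-0.135,0.042,-0.142]}]'; python3 -m creep '[{"grip":3.4,"dp":[0,0,0],"rotation":[0,0,0]},{"grip":3.4,"dp":[0,0,0],"rotation":[0,0,0]}]';python3 - <<'E'
from fk import *
go(*park(.085,12,45))
go(*park(.085,12,34))
E
```

```text
time: 6.02
tool_pos: [0.5975, 0.0095, 0.1496]
tcp_rot: [2.813, 0.273, -1.191]
wrist_force: [-0.7, 0.5, -2.5]
width: 0.455
time: 6.18
tool_pos: [0.5975, 0.0086, 0.1495]
tcp_rot: [2.815, 0.267, -1.194]
wrist_force: [0.2, 0.6, -2.1]
width: 0.453
t 6.18 pos [0.5975 0.0086 0.1495] w 0.453 F [ 0.2  0.6 -2.1]
dp [-0.05, -0.03, -0.48] rot [-0.016, 0.017, -0.014] rows>=0.2 q [-0.16 -0.11  2.39  1.11  0.27  0.22]
t 6.18 pos [0.5975 0.0086 0.1495] w 0.453 F [ 0.2  0.6 -2.1]
dp [-0.07, -0.03, -0.54] rot [-0.015, 0.209, -0.015] rows>=1.7 q [-0.16 -0.11  2.39  1.11  0.27  0.22]
```

Matches the plan (q4 1.11). Pitching next.

```bash
python3 -m creep '[{"grip":3.4,"dp":[0,0,-0.2],"rotation":[-0.015,0.06,-0.015]},{"grip":3.4,"dp":[0,0,-0.5],"rotation":[-0.015,0.12,-0.015]},{"grip":3.4,"dp":[0,0,-0.5],"rotation":[-0.015,0.18,-0.015]},{"grip":3.4,"dp":[0,0,-0.5],"rotation":[-0.015,0.209,-0.015]},{"grip":3.4,"dp":[0,0,-0.5],"rotation":[-0.015,0.209,-0.015]}]'; python3 -m creep '[{"grip":3.4,"dp":[0,0,0],"rotation":[0,0,0]},{"grip":3.4,"dp":[0,0,0],"rotation":[0,0,0]}]';python3 - <<'E'
from fk import *
go(*park(.085,12,34))
go(*park(.085,-3.7,34))
E
```

```text
time: 6.6
tool_pos: [0.5996, 0.0136, 0.1513]
tcp_rot: [2.922, 0.325, -0.926]
wrist_force: [-0.2, 0.8, -1.0]
width: 0.454
time: 6.77
tool_pos: [0.5989, 0.0137, 0.1502]
tcp_rot: [2.921, 0.326, -0.933]
wrist_force: [-0.0, 0.3, -1.4]
width: 0.448
t 6.77 pos [0.5989 0.0137 0.1502] w 0.448 F [-0.   0.3 -1.4]
dp [-0.13, 0.44, -0.35] rot [-0.002, 0.024, 0.013] rows>=0.2 q [-0.21 -0.09  2.49  1.99  0.39 -0.7 ]
t 6.77 pos [0.5989 0.0137 0.1502] w 0.448 F [-0.   0.3 -1.4]
dp [-0.14, 0.53, -0.34] rot [0.154, 0.025, 0.239] rows>=2.3 q [-0.21 -0.09  2.49  1.99  0.39 -0.7 ]
```

```bash
python3 -m creep '[{"grip":3.4,"dp":[-0.1,0.2,-0.2],"rotation":[0.04,0.01,0.06]},{"grip":3.4,"dp":[-0.14,0.4,-0.34],"rotation":[0.07,0.015,0.11]},{"grip":3.4,"dp":[-0.14,0.5,-0.34],"rotation":[0.1,0.02,0.16]},{"grip":3.4,"dp":[-0.14,0.53,-0.34],"rotation":[0.13,0.025,0.2]},{"grip":3.4,"dp":[-0.14,0.53,-0.34],"rotation":[0.154,0.025,0.239]}]'; python3 -m creep '[{"grip":3.4,"dp":[0,0,0],"rotation":[0,0,0]},{"grip":3.4,"dp":[0,0,0],"rotation":[0,0,0]}]';python3 - <<'E'
from fk import *
go(*park(.085,-3.7,34))
go(*park(.04,-3.7,36,.003))
E
```

```text
time: 7.18
tool_pos: [0.6069, 0.0092, 0.161]
tcp_rot: [3.009, 0.018, -0.89]
wrist_force: [-0.1, -0.1, -2.0]
width: 0.45
time: 7.35
tool_pos: [0.607, 0.0096, 0.161]
tcp_rot: [3.008, 0.022, -0.888]
wrist_force: [-0.2, 0.2, -2.2]
width: 0.448
t 7.35 pos [0.607  0.0096 0.161 ] w 0.448 F [-0.2  0.2 -2.2]
dp [-0.12, 0.08, 0.93] rot [0.045, -0.019, 0.066] rows>=0.7 q [-0.06 -0.11  2.51  2.9   0.26 -1.38]
t 7.35 pos [0.607  0.0096 0.161 ] w 0.448 F [-0.2  0.2 -2.2]
dp [4.33, 0.35, 1.6] rot [0.046, -0.054, 0.065] rows>=1.1 q [-0.06 -0.11  2.51  2.9   0.26 -1.38]
```

```bash
python3 -m creep '[{"grip":3.4,"dp":[0.8,0.1,0.4],"rotation":[0.01,-0.01,0.02]},{"grip":3.4,"dp":[1.8,0.2,0.8],"rotation":[0.03,-0.03,0.04]},{"grip":3.4,"dp":[3,0.3,1.2],"rotation":[0.046,-0.054,0.065]},{"grip":3.4,"dp":[4.3,0.35,1.6],"rotation":[0.046,-0.054,0.065]},{"grip":3.4,"dp":[4.3,0.35,1.6],"rotation":[0.046,-0.054,0.065]}]'; python3 -m creep '[{"grip":3.4,"dp":[0,0,0],"rotation":[0,0,0]},{"grip":3.4,"dp":[0,0,0],"rotation":[0,0,0]}]';python3 - <<'E'
from fk import *
go(*park(.04,-3.7,36,.003))
go(*park(.02,-3.7,42,.003))
s=bot.read_state(); T=R.from_rotvec(s['tcp_rot']).as_matrix()
c=bot.get_calibration('scene'); im,d=bot.read_camera('scene'); cv2.imwrite("pics/s4.png",cv2.resize(im[170:310,180:340],None,fx=4,fy=4,interpolation=cv2.INTER_CUBIC)[:,:,::-1])
c=bot.get_calibration('wrist'); im,d=bot.read_camera('wrist'); cv2.imwrite("pics/w4.png",im[:,:,::-1])
pc,uv=cloud(c,d); q=(pc-s['tool_pos'])@T
m=(np.abs(q[:,1])<.019)&(np.abs(q[:,0])<.03)&(np.abs(q[:,2])<.06); print('end z',np.percentile(q[m][:,2],.5))
E
```

```text
time: 7.77
tool_pos: [0.6351, 0.0055, 0.1228]
tcp_rot: [-2.966, 0.098, 0.965]
wrist_force: [-1.0, -0.4, -1.7]
width: 0.452
time: 7.93
tool_pos: [0.6337, 0.0049, 0.1235]
tcp_rot: [-2.968, 0.099, 0.965]
wrist_force: [0.2, 0.1, -2.2]
width: 0.456
t 7.93 pos [0.6337 0.0049 0.1235] w 0.456 F [ 0.2  0.1 -2.2]
dp [0.04, -0.16, -0.09] rot [-0.0, 0.0, -0.002] rows>=0.0 q [-0.    0.03  2.44  3.33  0.27 -1.72]
t 7.93 pos [0.6337 0.0049 0.1235] w 0.456 F [ 0.2  0.1 -2.2]
dp [2.02, -0.17, 0.26] rot [-0.0, -0.104, -0.002] rows>=0.8 q [-0.    0.03  2.44  3.33  0.27 -1.72]
end z -0.04923180536583466
```

View pics/s4.png

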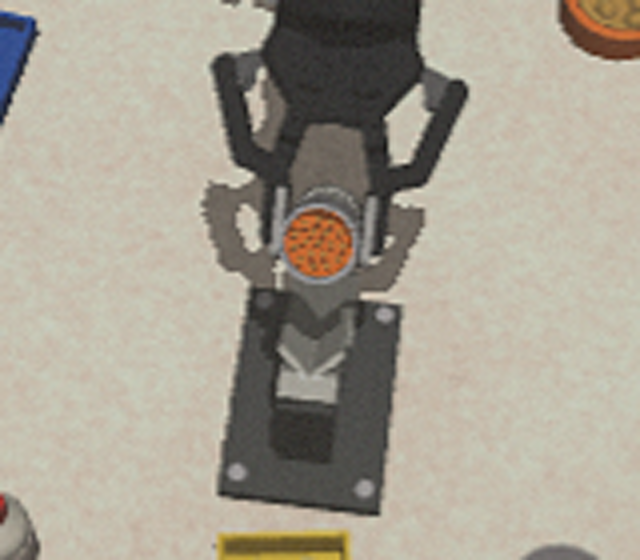

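View pics/w4.png

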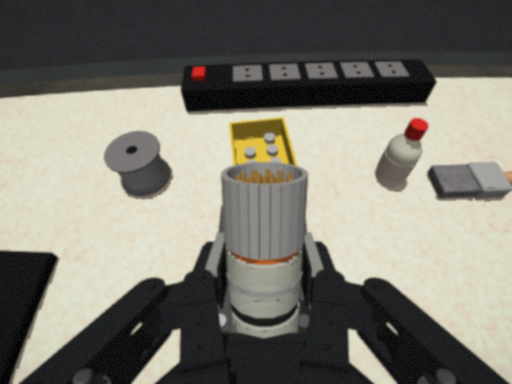

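```bash
python3 - <<'E'
from fk import *
s=bot.read_state(); T=R.from_rotvec(s['tcp_rot']).as_matrix()
tip=s['tool_pos']+T@np.array([-.0035,0,.0008-.047])
for n in ('scene','top'):
    c=bot.get_calibration(n); im,d=bot.read_camera(n)
    hsv=cv2.cvtColor(im,cv2.COLOR_RGB2HSV); m=(hsv[...,0]>3)&(hsv[...,0]<16)&(hsv[...,1]>140)&(hsv[...,2]>80)
    pr=proj(c,tip)[0]; v,u=np.nonzero(m); k=np.hypot(u-pr[0],v-pr[1])<25
    if k.sum()<5: print(n,'none',pr); continue
    uv=np.array([u[k].mean(),v[k].mean()]); o,dd=ray(c,[uv]); t=(tip-o)@dd[0]/(dd[0]@dd[0]); 
    print(n,k.sum(),uv,pr,'offset mm (seen - predicted)',((o+t*dd[0]-tip)*1000).round(1))
E
```

```text
scene 206 [259.10679612 230.38349515] [259.34507243 230.57567299] offset mm (seen - predicted) [-0.3 -0.5  0.2]
top 23 [253.95652174 150.82608696] [254.05178468 151.21014163] offset mm (seen - predicted) [1.  0.2 0.3]
```

```bash
python3 -m creep '[{"grip":3.4,"dp":[0.6,-0.1,0.08],"rotation":[0,-0.03,0]},{"grip":3.4,"dp":[1.3,-0.17,0.17],"rotation":[0,-0.07,0]},{"grip":3.4,"dp":[2,-0.17,0.26],"rotation":[0,-0.104,0]},{"grip":3.4,"dp":[2,-0.17,0.26],"rotation":[0,-0.104,0]},{"grip":3.4,"dp":[2,-0.17,0.26],"rotation":[0,-0.104,0]}]'; python3 -m creep '[{"grip":3.4,"dp":[0,0,0],"rotation":[0,0,0]},{"grip":3.4,"dp":[0,0,0],"rotation":[0,0,0]}]';python3 - <<'E'
from fk import *
go(*park(.02,-3.7,42,.003))
go(*park(.004,-3.7,45,.003))
E
```

```text
time: 8.55
tool_pos: [0.6493, 0.0054, 0.1108]
tcp_rot: [-2.911, 0.1, 1.112]
wrist_force: [0.4, 0.6, -1.9]
width: 0.448
time: 8.72
tool_pos: [0.6477, 0.0055, 0.1092]
tcp_rot: [-2.91, 0.099, 1.116]
wrist_force: [0.5, -0.4, -2.5]
width: 0.454
t 8.72 pos [0.6477 0.0055 0.1092] w 0.454 F [ 0.5 -0.4 -2.5]
dp [0.05, -0.01, -0.09] rot [-0.001, -0.0, -0.003] rows>=0.0 q [-0.01  0.06  2.37  3.49  0.14 -1.88]
t 8.72 pos [0.6477 0.0055 0.1092] w 0.454 F [ 0.5 -0.4 -2.5]
dp [1.65, -0.01, 0.01] rot [-0.002, -0.053, -0.003] rows>=0.4 q [-0.01  0.06  2.37  3.49  0.14 -1.88]
```

```bash
python3 -m creep '[{"grip":3.4,"dp":[0.5,0,0],"rotation":[0,-0.02,0]},{"grip":3.4,"dp":[1,0,0],"rotation":[0,-0.04,0]},{"grip":3.4,"dp":[1.4,0,0],"rotation":[0,-0.053,-0.003]},{"grip":3.4,"dp":[1.65,0,0],"rotation":[0,-0.053,-0.003]},{"grip":3.4,"dp":[1.65,0,0],"rotation":[0,-0.053,-0.003]}]'; python3 -m creep '[{"grip":3.4,"dp":[0,0,0],"rotation":[0,0,0]},{"grip":3.4,"dp":[0,0,0],"rotation":[0,0,0]}]';python3 - <<'E'
from fk import *
go(*park(.004,-3.7,45,.003))
go(*park(.0,-3.7,45,.001))
E
```

```text
time: 9.13
tool_pos: [0.6606, 0.0046, 0.0983]
tcp_rot: [-2.877, 0.094, 1.192]
wrist_force: [-0.9, 0.4, -2.7]
width: 0.448
time: 9.3
tool_pos: [0.6601, 0.0047, 0.0982]
tcp_rot: [-2.877, 0.094, 1.192]
wrist_force: [0.3, -0.4, -3.1]
width: 0.451
t 9.30 pos [0.6601 0.0047 0.0982] w 0.451 F [ 0.3 -0.4 -3.1]
dp [-0.01, -0.01, 0.03] rot [-0.002, 0.001, -0.0] rows>=0.0 q [-0.01  0.1   2.32  3.66  0.07 -2.05]
t 9.30 pos [0.6601 0.0047 0.0982] w 0.451 F [ 0.3 -0.4 -3.1]
dp [0.39, -0.01, 0.23] rot [-0.002, 0.001, -0.0] rows>=0.1 q [-0.01  0.1   2.32  3.66  0.07 -2.05]
```

```bash
python3 -m creep '[{"grip":3.4,"dp":[0.1,0,0.05],"rotation":[0,0,0]},{"grip":3.4,"dp":[0.2,0,0.1],"rotation":[0,0,0]},{"grip":3.4,"dp":[0.2,0,0.1],"rotation":[0,0,0]}]'; python3 -m creep '[{"grip":3.4,"dp":[0.1,0,0.05],"rotation":[0,0,0]},{"grip":3.4,"dp":[0.1,0,0.05],"rotation":[0,0,0]},{"grip":3.4,"dp":[0.1,0,0.05],"rotation":[0,0,0]}]';python3 - <<'E'
from fk import *
go(*park(.0,-3.7,45,.001))
E
```

```text
time: 9.55
tool_pos: [0.6613, 0.0047, 0.0962]
tcp_rot: [-2.877, 0.094, 1.192]
wrist_force: [-0.1, -0.2, -1.6]
width: 0.45
time: 9.8
tool_pos: [0.6618, 0.0046, 0.0957]
tcp_rot: [-2.877, 0.094, 1.191]
wrist_force: [-4.3, -0.6, 1.8]
width: 0.449
t 9.80 pos [0.6618 0.0046 0.0957] w 0.449 F [-4.3 -0.6  1.8]
dp [0.09, -0.01, 0.18] rot [-0.002, -0.001, 0.0] rows>=0.0 q [-0.01  0.11  2.32  3.62  0.08 -2.01]
```

```bash
python3 -m creep '[{"grip":3.4,"dp":[-0.03,0,0.05],"rotation":[0,0,0]},{"grip":3.4,"dp":[-0.03,0,0.1],"rotation":[0,0,0]},{"grip":3.4,"dp":[-0.03,0,0.15],"rotation":[0,0,0]},{"grip":3.4,"dp":[-0.03,0,0.15],"rotation":[0,0,0]}]'; python3 - <<'E'
from fk import *
go(*park(.0,-3.7,45,.00))
E
python3 -m creep '[{"grip":3.4,"dp":[0,0,0.05],"rotation":[0,0,0]},{"grip":3.4,"dp":[0,0,0.1],"rotation":[0,0,0]},{"grip":3.4,"dp":[0,0,0.1],"rotation":[0,0,0]}]'; python3 - <<'E'
from fk import *
go(*park(.0,-3.7,45,.00))
E
```

```text
time: 10.13
tool_pos: [0.6611, 0.0046, 0.095]
tcp_rot: [-2.878, 0.094, 1.19]
wrist_force: [-0.6, -0.3, -0.5]
width: 0.448
t 10.13 pos [0.6611 0.0046 0.095 ] w 0.448 F [-0.6 -0.3 -0.5]
dp [0.1, -0.01, 0.17] rot [-0.002, -0.001, -0.0] rows>=0.0 q [-0.01  0.11  2.32  3.61  0.08 -2.  ]
time: 10.38
tool_pos: [0.6601, 0.0047, 0.094]
tcp_rot: [-2.877, 0.094, 1.191]
wrist_force: [0.2, -1.0, -0.0]
width: 0.45
t 10.38 pos [0.6601 0.0047 0.094 ] w 0.450 F [ 0.2 -1.  -0. ]
dp [0.1, -0.01, 0.04] rot [-0.002, -0.001, -0.0] rows>=0.0 q [-0.01  0.11  2.32  3.6   0.09 -1.99]
```

```bash
python3 -m creep '[{"grip":3.4,"dp":[0,0,0.04],"rotation":[0,0,0]},{"grip":3.4,"dp":[0,0,0.08],"rotation":[0,0,0]},{"grip":3.4,"dp":[0,0,0.12],"rotation":[0,0,0]},{"grip":3.4,"dp":[0,0,0.12],"rotation":[0,0,0]}]'; python3 - <<'E'
from fk import *
go(*park(.0,-3.7,45,.00))
E
```

```text
time: 10.72
tool_pos: [0.6595, 0.0047, 0.0935]
tcp_rot: [-2.878, 0.094, 1.19]
wrist_force: [1.4, 0.1, 0.0]
width: 0.453
t 10.72 pos [0.6595 0.0047 0.0935] w 0.453 F [1.4 0.1 0. ]
dp [0.1, -0.01, -0.04] rot [-0.002, -0.001, -0.0] rows>=0.0 q [-0.01  0.11  2.32  3.59  0.09 -1.98]
```

Contact on both the V and the stop is felt, so I'm releasing.

```bash
python3 -m creep '[{"grip":4.3,"dp":[0,0,0],"rotation":[0,0,0]},{"grip":5,"dp":[0,0,0],"rotation":[0,0,0]},{"grip":7,"dp":[0,0,0],"rotation":[0,0,0]},{"grip":8.5,"dp":[0,0,0],"rotation":[0,0,0]},{"grip":8.5,"dp":[0,0,0],"rotation":[0,0,0]}]';python3 -m creep '[{"grip":8.5,"dp":[0,0,0],"rotation":[0,0,0]},{"grip":8.5,"dp":[0,0,0],"rotation":[0,0,0]},{"grip":8.5,"dp":[0,0,0],"rotation":[0,0,0]},{"grip":8.5,"dp":[0,0,0],"rotation":[0,0,0]},{"grip":8.5,"dp":[0,0,0],"rotation":[0,0,0]}]'; python3 - <<'E'
from fk import *
go(*park(.0,-3.7,45,.00))
s=bot.read_state(); T=R.from_rotvec(s['tcp_rot']).as_matrix()
c=bot.get_calibration('wrist'); im,d=bot.read_camera('wrist'); cv2.imwrite("pics/w5.png",im[:,:,::-1])
pc,uv=cloud(c,d); ax=rot_yp(-3.7,45); q=(pc-CR)@ax   # x=-cradle z, z=-cradle x
m=(np.abs(q[:,1])<.02)&(np.abs(q[:,0])<.03)&(np.abs(q[:,2])<.06); q=q[m]; print('end (−z)',np.percentile(q[:,2],.5))
for z0 in (-.045,-.035,-.025,-.015,0):
    k=(np.abs(q[:,2]-z0)<.005)&(q[:,0]<0.0)
    if k.sum()<30: continue
    A=np.c_[q[k][:,1],q[k][:,0],np.ones(k.sum())]; b=-(q[k][:,1]**2+q[k][:,0]**2); x=np.linalg.lstsq(A,b,rcond=None)[0]
    print(z0,k.sum(),'y,x',-x[:2]/2,'r',(x[0]**2/4+x[1]**2/4-x[2])**.5)
im,d=bot.read_camera('scene'); cv2.imwrite("pics/s5.png",cv2.resize(im[170:310,180:340],None,fx=4,fy=4,interpolation=cv2.INTER_CUBIC)[:,:,::-1])
E
```

```text
time: 11.13
tool_pos: [0.659, 0.0049, 0.093]
tcp_rot: [-2.877, 0.094, 1.192]
wrist_force: [0.8, -0.5, -0.0]
width: 0.976
time: 11.55
tool_pos: [0.6591, 0.0048, 0.0931]
tcp_rot: [-2.877, 0.094, 1.191]
wrist_force: [-1.1, -0.6, -1.0]
width: 0.993
t 11.55 pos [0.6591 0.0048 0.0931] w 0.993 F [-1.1 -0.6 -1. ]
dp [0.1, -0.01, -0.1] rot [-0.002, -0.0, 0.0] rows>=0.0 q [-0.01  0.11  2.32  3.59  0.09 -1.98]
end (−z) -0.04942875402873427
-0.045 2281 y,x [-0.00037555 -0.00724133] r 0.014411984941751872
-0.035 1810 y,x [-0.00041075 -0.00093198] r 0.019716426567399036
-0.025 1640 y,x [-0.00044611 -0.00078773] r 0.019840612912364036
-0.015 1388 y,x [-0.00051181 -0.00166   ] r 0.01842976290149802
0 1359 y,x [-0.00036366 -0.00127603] r 0.018825650295375095
```

View pics/s5.png

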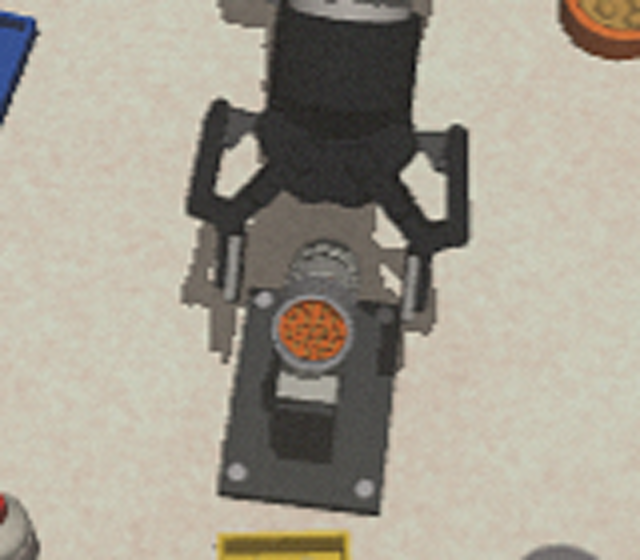

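View pics/w5.png

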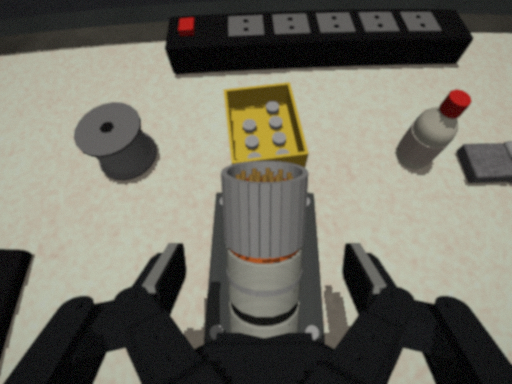

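Wrist and scene views show the connector seated in the V (scene crop: orange face at (312,330), fingers clear on both sides). Depth puts its axis within 1 mm of nominal, with the rear end on the stop. Next is planning the regrip and stand-up.

```bash
cat >> fk.py <<'E'
AX=rot_yp(-3.7,45); PK=CR+AX@np.array([-.0009,-.0004,.0007])
def reg(off,yaw,pitch,s=.012,gx=-.005):
    """tool so that grasp point (tool x=gx) sits at s along the parked axis, backed off along tool -x"""
    Rm=rot_yp(yaw,pitch); return PK-AX[:,2]*s-Rm[:,0]*(off+gx),Rm
E
python3 - <<'E'
from fk import *
s=bot.read_state(); W=[]
for off,y,pt,ss in [(0,0,45,0),(0,4,45,.0),(0,8,45,0),(0,10,45,0),(0,10,50,0),(.01,10,55,.0),(.02,10,60,.01),(.02,10,65,.015),(.02,3,65,.015),(.02,-3.7,65,.015),(0,-3.7,65,.015)]:
    W.append((f'{off} {y} {pt}',)+reg(off,y,pt,ss))
q=track(W,s['q'])
# carry: lift, pitch, to disc.  connector mid rel tool for grip at s, pitch 20 from perp
D=np.array([.594,.3125,.016])
def fin(yaw,th,h,xy=(.594,.3125),gh=.065):
    Rm=rot_yp(yaw,th); return np.array([xy[0],xy[1],.016+gh+h])+Rm[:,0]*.005,Rm
print('carry'); W=[('lift',)+reg(.06,-3.7,65,.015)]
for a in [(-3.7,65,.12,(.6,.05)),(10,65,.1,(.6,.1)),(20,65,.1,(.58,.2)),(38,60,.08,(.58,.25)),(38,50,.08,(.58,.25)),(38,40,.08,(.58,.25)),(38,30,.06,(.58,.25)),(38,20,.05,(.58,.27)),(25,20,.03,(.594,.3125)),(25,20,0,(.594,.3125))]:
    W.append((str(a[:3]),)+fin(*a))
track(W,q)
c=bot.get_calibration('top'); print('cleaner',plane(c,[(199,254)],.03))
E
```

```text
0 0 45 [-0.05  0.11  2.32  2.76  0.09 -1.22] 0.0
0 4 45 [-0.08  0.12  2.32  2.17  0.13 -0.71] 0.0
0 8 45 [-0.12  0.12  2.32  1.89  0.19 -0.52] 0.0
0 10 45 [-0.14  0.12  2.31  1.81  0.23 -0.47] 0.0
0 10 50 [-0.12  0.12  2.26  1.17  0.21  0.18] 0.0
0.01 10 55 [-0.11  0.1   2.22  0.63  0.28  0.72] 0.0
0.02 10 60 [-0.1   0.1   2.15  0.35  0.41  1.01] 0.0
0.02 10 65 [-0.09  0.13  2.07  0.22  0.52  1.14] 0.0
0.02 3 65 [-0.05  0.13  2.08  0.09  0.5   1.39] 0.0
0.02 -3.7 65 [-0.02  0.13  2.08 -0.04  0.5   1.65] 0.0
0 -3.7 65 [-0.02  0.17  2.07 -0.04  0.47  1.65] 0.0
carry
lift [-0.02  0.05  2.09 -0.04  0.57  1.64] 0.0
(-3.7, 65, 0.12) [ 0.07 -0.07  2.12 -0.1   0.66  1.77] 0.0
(10, 65, 0.1) [ 0.11 -0.04  2.14  0.05  0.61  1.47] 0.0
(20, 65, 0.1) [ 0.28 -0.03  2.13  0.05  0.61  1.46] 0.0
(38, 60, 0.08) [0.27 0.01 2.15 0.4  0.52 0.88] 0.0
(38, 50, 0.08) [ 0.23 -0.03  2.26  0.84  0.37  0.42] 0.0
(38, 40, 0.08) [ 0.18 -0.03  2.36  1.57  0.36 -0.32] 0.0
(38, 30, 0.06) [ 0.14  0.06  2.45  2.19  0.56 -0.98] 0.0
(38, 20, 0.05) [ 0.16  0.19  2.49  2.49  0.84 -1.28] 0.0
(25, 20, 0.03) [ 0.46  0.28  2.45  3.17  0.81 -1.58] 0.0
(25, 20, 0) [ 0.46  0.36  2.45  3.17  0.89 -1.58] 0.0
cleaner [[0.39527273 0.1815168  0.03      ]]
```

```bash
python3 - <<'E'
from fk import *
go(*reg(0,10,45,0))
E
```

```text
t 11.65 pos [0.6591 0.0048 0.0931] w 0.996 F [ 0.1 -0.2 -1. ]
dp [0.15, -0.13, 0.06] rot [-0.171, -0.0, -0.169] rows>=1.9 q [-0.01  0.11  2.32  3.59  0.09 -1.98]
```

```bash
python3 -m creep '[{"grip":8.5,"dp":[0.05,0,0],"rotation":[-0.04,0,-0.04]},{"grip":8.5,"dp":[0.05,-0.1,0],"rotation":[-0.08,0,-0.08]},{"grip":8.5,"dp":[0.05,-0.1,0],"rotation":[-0.12,0,-0.12]},{"grip":8.5,"dp":[0.05,-0.1,0],"rotation":[-0.17,0,-0.17]},{"grip":8.5,"dp":[0.05,-0.1,0],"rotation":[-0.17,0,-0.17]}]'; python3 -m creep '[{"grip":8.5,"dp":[0,0,0],"rotation":[0,0,0]},{"grip":8.5,"dp":[0,0,0],"rotation":[0,0,0]}]'; python3 - <<'E'
from fk import *
go(*reg(0,10,45,0))
E
```

```text
time: 12.07
tool_pos: [0.668, 0.0014, 0.1005]
tcp_rot: [2.906, 0.032, -1.144]
wrist_force: [0.5, -0.0, 0.5]
width: 0.997
time: 12.23
tool_pos: [0.6679, 0.0008, 0.1003]
tcp_rot: [2.906, 0.028, -1.145]
wrist_force: [-0.5, 0.3, 1.4]
width: 0.993
t 12.23 pos [0.6679 0.0008 0.1003] w 0.993 F [-0.5  0.3  1.4]
dp [0.02, -0.55, 1.17] rot [-0.098, -0.034, -0.116] rows>=1.2 q [-0.06  0.11  2.32  2.68  0.13 -1.18]
```

```bash
python3 -m creep '[{"grip":8.5,"dp":[0,-0.55,1],"rotation":[-0.05,-0.02,-0.06]},{"grip":8.5,"dp":[0,-0.55,1],"rotation":[-0.1,-0.034,-0.116]},{"grip":8.5,"dp":[0,-0.55,1],"rotation":[-0.1,-0.034,-0.116]},{"grip":8.5,"dp":[0,-0.55,1],"rotation":[-0.1,-0.034,-0.116]},{"grip":8.5,"dp":[0,-0.55,1],"rotation":[-0.1,-0.034,-0.116]}]'; python3 -m creep '[{"grip":8.5,"dp":[0,0,0],"rotation":[0,0,0]},{"grip":8.5,"dp":[0,0,0],"rotation":[0,0,0]}]'; python3 - <<'E'
from fk import *
go(*reg(0,10,45,0))
go(*reg(0.01,10,55,0.005))
E
```

```text
time: 12.65
tool_pos: [0.6612, 0.0067, 0.0933]
tcp_rot: [2.83, 0.252, -1.172]
wrist_force: [-0.1, 0.0, 0.3]
width: 0.992
time: 12.82
tool_pos: [0.6613, 0.0063, 0.0933]
tcp_rot: [2.831, 0.248, -1.171]
wrist_force: [0.1, 0.0, 0.3]
width: 0.993
t 12.82 pos [0.6613 0.0063 0.0933] w 0.993 F [0.1 0.  0.3]
dp [0.02, -0.01, 0.22] rot [0.001, -0.001, -0.0] rows>=0.1 q [-0.14  0.12  2.31  1.81  0.23 -0.47]
t 12.82 pos [0.6613 0.0063 0.0933] w 0.993 F [0.1 0.  0.3]
dp [-0.98, 0.08, -0.36] rot [0.001, -0.176, -0.0] rows>=1.4 q [-0.14  0.12  2.31  1.81  0.23 -0.47]
```

```bash
python3 -m creep '[{"grip":8.5,"dp":[-0.4,0,-0.1],"rotation":[0,-0.05,0]},{"grip":8.5,"dp":[-0.8,0,-0.2],"rotation":[0,-0.1,0]},{"grip":8.5,"dp":[-1,0.08,-0.36],"rotation":[0,-0.176,0]},{"grip":8.5,"dp":[-1,0.08,-0.36],"rotation":[0,-0.176,0]},{"grip":8.5,"dp":[-1,0.08,-0.36],"rotation":[0,-0.176,0]}]'; python3 -m creep '[{"grip":8.5,"dp":[0,0,0],"rotation":[0,0,0]},{"grip":8.5,"dp":[0,0,0],"rotation":[0,0,0]}]'; python3 - <<'E'
from fk import *
go(*reg(0.01,10,55,0.005))
go(*reg(0.02,0,65,0.012))
E
```

```text
time: 13.23
tool_pos: [0.6578, 0.015, 0.1008]
tcp_rot: [2.746, 0.282, -1.352]
wrist_force: [-0.7, 0.6, -0.2]
width: 0.997
time: 13.4
tool_pos: [0.6586, 0.0149, 0.1015]
tcp_rot: [2.747, 0.283, -1.347]
wrist_force: [-0.1, 0.2, 0.8]
width: 0.99
t 13.40 pos [0.6586 0.0149 0.1015] w 0.990 F [-0.1  0.2  0.8]
dp [-0.33, 0.96, 0.19] rot [0.006, -0.05, 0.028] rows>=0.5 q [-0.12  0.11  2.24  0.9   0.26  0.45]
t 13.40 pos [0.6586 0.0149 0.1015] w 0.990 F [-0.1  0.2  0.8]
dp [-1.38, 0.94, -0.81] rot [0.158, -0.222, 0.118] rows>=2.4 q [-0.12  0.11  2.24  0.9   0.26  0.45]
```

```bash
python3 -m creep '[{"grip":8.5,"dp":[-0.6,0.5,-0.2],"rotation":[0,-0.05,0.02]},{"grip":8.5,"dp":[-1.38,0.94,-0.4],"rotation":[0.02,-0.12,0.03]},{"grip":8.5,"dp":[-1.38,0.94,-0.8],"rotation":[0.06,-0.18,0.06]},{"grip":8.5,"dp":[-1.38,0.94,-0.8],"rotation":[0.11,-0.22,0.09]},{"grip":8.5,"dp":[-1.38,0.94,-0.8],"rotation":[0.158,-0.222,0.118]}]'; python3 -m creep '[{"grip":8.5,"dp":[0,0,0],"rotation":[0,0,0]},{"grip":8.5,"dp":[0,0,0],"rotation":[0,0,0]}]'; python3 - <<'E'
from fk import *
go(*reg(0.02,-3.7,65,0.014))
im,d=bot.read_camera('scene'); cv2.imwrite("pics/s6.png",cv2.resize(im[170:310,180:340],None,fx=4,fy=4,interpolation=cv2.INTER_CUBIC)[:,:,::-1])
E
```

```text
time: 13.82
tool_pos: [0.657, 0.0081, 0.1148]
tcp_rot: [2.65, 0.075, -1.659]
wrist_force: [0.2, 1.0, -0.6]
width: 0.994
time: 13.98
tool_pos: [0.6566, 0.009, 0.1141]
tcp_rot: [2.647, 0.083, -1.655]
wrist_force: [0.0, -0.3, 0.2]
width: 0.996
t 13.98 pos [0.6566 0.009  0.1141] w 0.996 F [ 0.  -0.3  0.2]
dp [-0.27, 0.38, -0.48] rot [0.103, -0.016, 0.063] rows>=1.0 q [-0.05  0.12  2.1   0.13  0.47  1.36]
```

View pics/s6.png

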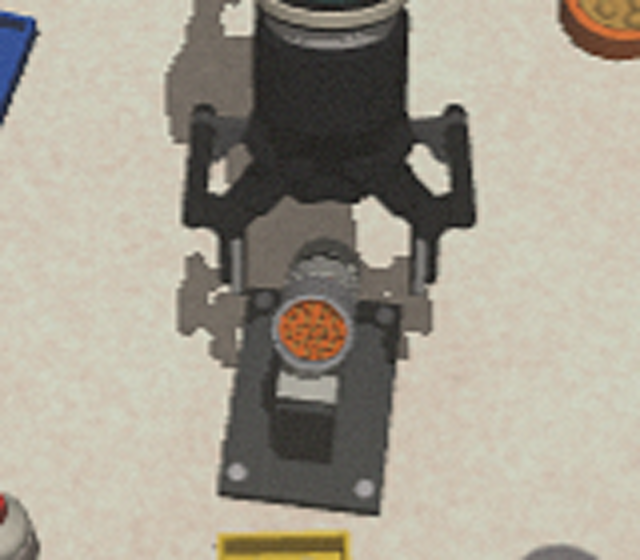

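The connector still sits in the V (orange face at (312,330) as before). Aligning and advancing for the new grip.

```bash
python3 -m creep '[{"grip":8.5,"dp":[-0.2,0.38,-0.45],"rotation":[0.05,-0.01,0.03]},{"grip":8.5,"dp":[-0.2,0.38,-0.45],"rotation":[0.103,-0.016,0.063]},{"grip":8.5,"dp":[0.6,0.38,-0.45],"rotation":[0.103,-0.016,0.063]},{"grip":8.5,"dp":[1,0.38,-0.45],"rotation":[0.103,-0.016,0.063]},{"grip":8.5,"dp":[1,0.38,-0.45],"rotation":[0.103,-0.016,0.063]}]'; python3 -m creep '[{"grip":8.5,"dp":[0,0,0],"rotation":[0,0,0]},{"grip":8.5,"dp":[0,0,0],"rotation":[0,0,0]}]'; python3 - <<'E'
from fk import *
go(*reg(0.0,-3.7,65,0.014))
E
```

```text
time: 14.45
tool_pos: [0.6637, 0.0042, 0.1047]
tcp_rot: [-2.616, 0.089, 1.674]
wrist_force: [0.2, -0.3, -0.4]
width: 0.992
time: 14.62
tool_pos: [0.6648, 0.0037, 0.1066]
tcp_rot: [-2.617, 0.092, 1.67]
wrist_force: [0.1, 0.6, -0.2]
width: 0.996
t 14.62 pos [0.6648 0.0037 0.1066] w 0.996 F [ 0.1  0.6 -0.2]
dp [0.7, -0.12, -0.07] rot [-0.003, 0.002, -0.004] rows>=0.2 q [-0.02  0.15  2.08 -0.05  0.48  1.66]
```

```bash
python3 -m creep '[{"grip":8.5,"dp":[0.4,-0.12,-0.05],"rotation":[0,0,-0.004]},{"grip":8.5,"dp":[0.65,-0.12,-0.05],"rotation":[0,0,-0.004]},{"grip":8.5,"dp":[0.65,-0.12,-0.05],"rotation":[0,0,-0.004]}]'; python3 -m creep '[{"grip":5,"dp":[0,0,0],"rotation":[0,0,0]},{"grip":4.4,"dp":[0,0,0],"rotation":[0,0,0]},{"grip":4.2,"dp":[0,0,0],"rotation":[0,0,0]},{"grip":4,"dp":[0,0,0],"rotation":[0,0,0]},{"grip":3.4,"dp":[0,0,0],"rotation":[0,0,0]}]' 50; python3 -m creep '[{"grip":3.4,"dp":[0,0,0],"rotation":[0,0,0]},{"grip":3.4,"dp":[0,0,0],"rotation":[0,0,0]},{"grip":3.4,"dp":[0,0,0],"rotation":[0,0,0]},{"grip":3.4,"dp":[0,0,0],"rotation":[0,0,0]}]' 60; python3 - <<'E'
from fk import *
go(*reg(0.0,-3.7,65,0.014))
E
```

```text
time: 14.87
tool_pos: [0.6685, 0.0047, 0.1012]
tcp_rot: [-2.616, 0.088, 1.668]
wrist_force: [-1.5, 0.7, 0.6]
width: 0.998
time: 15.28
tool_pos: [0.6686, 0.0041, 0.1023]
tcp_rot: [-2.618, 0.089, 1.668]
wrist_force: [-2.4, -3.7, 3.6]
width: 0.454
time: 15.62
tool_pos: [0.6685, 0.0041, 0.1023]
tcp_rot: [-2.617, 0.089, 1.668]
wrist_force: [-4.0, -3.6, 3.7]
width: 0.45
t 15.62 pos [0.6685 0.0041 0.1023] w 0.450 F [-4.  -3.6  3.7]
dp [0.15, -0.05, 0.09] rot [-0.003, 0.0, -0.001] rows>=0.0 q [-0.02  0.16  2.07 -0.04  0.47  1.65]
```

```bash
python3 -m creep '[{"grip":3.4,"dp":[-0.5,0,0.18],"rotation":[0,0,0]},{"grip":3.4,"dp":[-1.9,0,0.7],"rotation":[0,0,0]},{"grip":3.4,"dp":[-4,0,1.4],"rotation":[0,0,0]},{"grip":3.4,"dp":[-6.5,0,2.3],"rotation":[0,0,0]},{"grip":3.4,"dp":[-8,0,2.9],"rotation":[0,0,0]}]';  python3 -m creep '[{"grip":3.4,"dp":[0,0,0],"rotation":[0,0,0]},{"grip":3.4,"dp":[0,0,0],"rotation":[0,0,0]}]'; python3 - <<'E'
from fk import *
s=bot.read_state(); T=R.from_rotvec(s['tcp_rot']).as_matrix()
c=bot.get_calibration('wrist'); im,d=bot.read_camera('wrist'); cv2.imwrite("pics/w7.png",im[:,:,::-1])
pc,uv=cloud(c,d); q=(pc-s['tool_pos'])@T
# connector axis predicted in tool: rotate by 20deg about y
ax=T.T@(-AX[:,2]); print('pred axis in tool',ax)
m=(np.abs(q[:,1])<.018)&(np.linalg.norm(q,axis=1)<.075)
q=q[m]
# cylinder fit
def f(v):
    a=np.array([v[0],v[1],-1.]); a/=np.linalg.norm(a); r=q-np.array([v[2],v[3],0]); 
    return np.clip(np.linalg.norm(r-np.outer(r@a,a),axis=1)-.02,-.004,.004)
r=least_squares(f,[ax[0]/-ax[2],0,-.004,0],loss='soft_l1',f_scale=.001); v=r.x; a=np.array([v[0],v[1],-1.]); a/=np.linalg.norm(a)
t=(q-[v[2],v[3],0])@a; ok=np.abs(r.fun)<.0015
print('axis',a.round(3),'pt',v[2:].round(4),'frac ok',ok.mean(),'top t',np.percentile(t[ok],99.5),t[ok].min(),'pitch deg',np.degrees(np.arctan2(a[0],-a[2])))
E
```

```text
time: 16.03
tool_pos: [0.607, 0.0093, 0.1626]
tcp_rot: [-2.616, 0.087, 1.669]
wrist_force: [-1.2, 0.6, -1.6]
width: 0.451
time: 16.2
tool_pos: [0.6084, 0.0092, 0.1626]
tcp_rot: [-2.618, 0.087, 1.666]
wrist_force: [0.5, -0.2, -1.6]
width: 0.449
pred axis in tool [-0.34107918 -0.00324048 -0.94002899]
axis [-0.366 -0.006 -0.931] pt [-0.0031 -0.0005] frac ok 0.42712243957057233 top t 0.036227464004831136 -0.06309210325639986 pitch deg -21.46064169242607
```

View pics/w7.png

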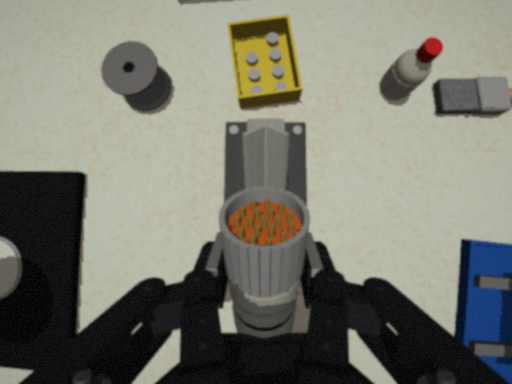

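Wrist view: the connector is held higher up, contacts facing up at (265,222), cradle empty below, other things in place. Planning the carry around the singularity.

```bash
python3 - <<'E'
from fk import *
s=bot.read_state(); go([.56,.10,.19],rot_yp(20,65))
W=[]
for yw,pt,P in [(5,65,(.58,.05,.18)),(20,65,(.56,.1,.19)),(30,62,(.55,.12,.19)),(34,55,(.55,.12,.19)),(34,48,(.55,.12,.19)),(34,40,(.55,.12,.19)),(34,32,(.55,.12,.18)),(34,22,(.55,.12,.17)),(28,20,(.55,.2,.14)),(26,20,(.59,.31,.12)),(26,20,(.59,.31,.085))]:
    W.append((f'{yw} {pt} {P}',np.array(P),rot_yp(yw,pt)))
track(W,s['q'])
E
```

```text
t 16.25 pos [0.6084 0.0091 0.1617] w 0.452 F [-0.2 -0.9 -2.4]
dp [-4.85, -8.75, 3.74] rot [-0.378, -0.0, -0.175] rows>=3.3 q [-0.01 -0.03  2.15 -0.04  0.58  1.65]
5 65 (0.58, 0.05, 0.18) [ 0.03 -0.1   2.19  0.04  0.62  1.48] 0.0
20 65 (0.56, 0.1, 0.19) [ 0.06 -0.14  2.2   0.19  0.67  1.16] 0.0
30 62 (0.55, 0.12, 0.19) [ 0.04 -0.16  2.23  0.36  0.66  0.85] 0.0
34 55 (0.55, 0.12, 0.19) [-0.03 -0.19  2.3   0.62  0.61  0.51] 0.0
34 48 (0.55, 0.12, 0.19) [-0.08 -0.21  2.37  0.9   0.56  0.22] 0.0
34 40 (0.55, 0.12, 0.19) [-0.14 -0.22  2.44  1.27  0.57 -0.17] 0.0
34 32 (0.55, 0.12, 0.18) [-0.19 -0.17  2.52  1.64  0.65 -0.58] 0.0
34 22 (0.55, 0.12, 0.17) [-0.26 -0.04  2.57  1.94  0.86 -0.95] 0.016
28 20 (0.55, 0.2, 0.14) [ 0.07  0.04  2.57  2.45  0.72 -1.2 ] 0.107
26 20 (0.59, 0.31, 0.12) [ 0.44  0.23  2.47  3.12  0.79 -1.56] 0.0
26 20 (0.59, 0.31, 0.085) [ 0.44  0.33  2.47  3.13  0.88 -1.57] 0.0
```

```bash
python3 - <<'E'
from fk import *
s=bot.read_state()
W=[]
for yw,pt,P in [(5,65,(.6,.05,.17)),(20,65,(.6,.1,.18)),(34,62,(.6,.15,.18)),(36,55,(.6,.16,.17)),(36,48,(.6,.16,.17)),(36,40,(.6,.16,.16)),(36,32,(.6,.16,.15)),(32,22,(.6,.18,.13)),(28,20,(.6,.22,.13)),(26,20,(.59,.31,.12)),(26,20,(.59,.31,.085))]:
    W.append((f'{yw} {pt} {P}',np.array(P),rot_yp(yw,pt)))
track(W,s['q'])
go([.6,.15,.18],rot_yp(34,62))
E
```

```text
5 65 (0.6, 0.05, 0.17) [ 0.03 -0.05  2.16  0.04  0.6   1.48] 0.0
20 65 (0.6, 0.1, 0.18) [ 0.06 -0.04  2.13  0.2   0.64  1.14] 0.0
34 62 (0.6, 0.15, 0.18) [ 0.08 -0.03  2.13  0.39  0.64  0.79] 0.0
36 55 (0.6, 0.16, 0.17) [ 0.05 -0.04  2.21  0.66  0.54  0.5 ] 0.0
36 48 (0.6, 0.16, 0.17) [ 0.01 -0.06  2.28  0.98  0.49  0.16] 0.0
36 40 (0.6, 0.16, 0.16) [-0.04 -0.04  2.36  1.45  0.5  -0.33] 0.0
36 32 (0.6, 0.16, 0.15) [-0.08  0.02  2.43  1.84  0.61 -0.76] 0.0
32 22 (0.6, 0.18, 0.13) [-0.02  0.15  2.51  2.36  0.8  -1.21] 0.0
28 20 (0.6, 0.22, 0.13) [ 0.15  0.17  2.52  2.69  0.8  -1.37] 0.0
26 20 (0.59, 0.31, 0.12) [ 0.44  0.23  2.47  3.12  0.79 -1.56] 0.0
26 20 (0.59, 0.31, 0.085) [ 0.44  0.33  2.47  3.13  0.88 -1.57] 0.0
t 16.25 pos [0.6084 0.0091 0.1617] w 0.452 F [-0.2 -0.9 -2.4]
dp [-2.39, -14.0, 0.86] rot [-0.592, 0.05, -0.294] rows>=5.3 q [-0.01 -0.03  2.15 -0.04  0.58  1.65]
```

```bash
python3 -m creep '[{"grip":3.4,"dp":[-0.4,-2,0.1],"rotation":[-0.07,0.005,-0.035]},{"grip":3.4,"dp":[-0.9,-5,0.3],"rotation":[-0.17,0.015,-0.085]},{"grip":3.4,"dp":[-1.4,-8,0.5],"rotation":[-0.27,0.025,-0.135]},{"grip":3.4,"dp":[-1.9,-11,0.7],"rotation":[-0.37,0.035,-0.185]},{"grip":3.4,"dp":[-2.4,-14,0.86],"rotation":[-0.47,0.04,-0.235]}]';  python3 -m creep '[{"grip":3.4,"dp":[0,0,0],"rotation":[-0.06,0,-0.03]},{"grip":3.4,"dp":[0,0,0],"rotation":[-0.12,0,-0.06]},{"grip":3.4,"dp":[0,0,0],"rotation":[-0.12,0,-0.06]}]'; python3 - <<'E'
from fk import *
go([.6,.16,.17],rot_yp(36,55))
E
```

```text
time: 16.67
tool_pos: [0.5993, 0.1509, 0.1784]
tcp_rot: [2.432, 0.577, -1.484]
wrist_force: [-0.5, 0.8, -2.6]
width: 0.449
time: 16.92
tool_pos: [0.6006, 0.1497, 0.1787]
tcp_rot: [2.346, 0.719, -1.429]
wrist_force: [0.1, -0.2, -0.9]
width: 0.451
t 16.92 pos [0.6006 0.1497 0.1787] w 0.451 F [ 0.1 -0.2 -0.9]
dp [1.02, -0.89, -0.07] rot [-0.032, 0.134, -0.015] rows>=1.1 q [ 0.08 -0.02  2.12  0.38  0.65  0.8 ]
```

Tracking matches the plan. Now pitching through.

```bash
python3 -m creep '[{"grip":3.4,"dp":[0.5,-0.5,0],"rotation":[-0.02,0.07,-0.01]},{"grip":3.4,"dp":[1,-0.9,0],"rotation":[-0.032,0.134,-0.015]},{"grip":3.4,"dp":[1,-0.9,0],"rotation":[-0.032,0.2,-0.015]},{"grip":3.4,"dp":[1,-0.9,0],"rotation":[-0.032,0.26,-0.015]},{"grip":3.4,"dp":[1,-0.9,0],"rotation":[-0.032,0.26,-0.015]}]';  python3 -m creep '[{"grip":3.4,"dp":[0,0,0],"rotation":[0,0,0]},{"grip":3.4,"dp":[0,0,0],"rotation":[0,0,0]}]'; python3 - <<'E'
from fk import *
go([.6,.16,.16],rot_yp(36,40))
go([.6,.16,.15],rot_yp(36,32))
E
```

```text
time: 17.33
tool_pos: [0.5961, 0.1589, 0.167]
tcp_rot: [2.536, 0.817, -1.127]
wrist_force: [-0.5, 0.0, -2.7]
width: 0.449
time: 17.5
tool_pos: [0.5995, 0.1595, 0.1713]
tcp_rot: [2.534, 0.817, -1.121]
wrist_force: [0.4, 0.2, -1.4]
width: 0.452
t 17.50 pos [0.5995 0.1595 0.1713] w 0.452 F [ 0.4  0.2 -1.4]
dp [0.88, -0.01, 0.7] rot [0.0, 0.136, -0.004] rows>=1.1 q [ 0.01 -0.06  2.28  0.99  0.48  0.16]
t 17.50 pos [0.5995 0.1595 0.1713] w 0.452 F [ 0.4  0.2 -1.4]
dp [1.62, -0.02, 1.37] rot [0.001, 0.275, -0.004] rows>=2.2 q [ 0.01 -0.06  2.28  0.99  0.48  0.16]
```

```bash
python3 -m creep '[{"grip":3.4,"dp":[0.4,0,0.3],"rotation":[0,0.06,0]},{"grip":3.4,"dp":[0.8,0,0.7],"rotation":[0,0.12,0]},{"grip":3.4,"dp":[1.2,0,1],"rotation":[0,0.18,0]},{"grip":3.4,"dp":[1.6,0,1.37],"rotation":[0,0.24,0]},{"grip":3.4,"dp":[1.6,0,1.37],"rotation":[0,0.275,0]}]';  python3 -m creep '[{"grip":3.4,"dp":[0,0,0],"rotation":[0,0,0]},{"grip":3.4,"dp":[0,0,0],"rotation":[0,0,0]}]'; python3 - <<'E'
from fk import *
go([.6,.18,.14],rot_yp(32,22))
E
```

```text
time: 17.92
tool_pos: [0.6012, 0.1605, 0.1517]
tcp_rot: [2.726, 0.882, -0.774]
wrist_force: [-0.5, 1.4, -3.5]
width: 0.451
time: 18.08
tool_pos: [0.5993, 0.1603, 0.1492]
tcp_rot: [2.725, 0.883, -0.787]
wrist_force: [0.3, -0.3, -2.2]
width: 0.449
t 18.08 pos [0.5993 0.1603 0.1492] w 0.449 F [ 0.3 -0.3 -2.2]
dp [1.51, -1.55, 0.13] rot [0.031, 0.178, 0.061] rows>=1.5 q [-0.08  0.02  2.43  1.84  0.61 -0.76]
```

```bash
python3 -m creep '[{"grip":3.4,"dp":[0.4,-0.4,0],"rotation":[0.01,0.05,0.02]},{"grip":3.4,"dp":[0.8,-0.8,0],"rotation":[0.02,0.1,0.04]},{"grip":3.4,"dp":[1.2,-1.2,0.1],"rotation":[0.03,0.15,0.06]},{"grip":3.4,"dp":[1.5,-1.5,0.1],"rotation":[0.031,0.178,0.061]},{"grip":3.4,"dp":[1.5,-1.5,0.1],"rotation":[0.031,0.178,0.061]}]';  python3 -m creep '[{"grip":3.4,"dp":[0,0,0],"rotation":[0,0,0]},{"grip":3.4,"dp":[0,0,0],"rotation":[0,0,0]}]'; python3 - <<'E'
from fk import *
go([.595,.25,.125],rot_yp(28,20))
E
```

```text
time: 18.5
tool_pos: [0.6001, 0.1815, 0.1405]
tcp_rot: [2.868, 0.829, -0.555]
wrist_force: [0.1, -0.7, -3.2]
width: 0.449
time: 18.67
tool_pos: [0.6021, 0.1802, 0.1432]
tcp_rot: [2.868, 0.824, -0.548]
wrist_force: [0.3, -0.5, -2.8]
width: 0.451
t 18.67 pos [0.6021 0.1802 0.1432] w 0.451 F [ 0.3 -0.5 -2.8]
dp [3.55, -6.3, 0.53] rot [0.029, 0.029, 0.066] rows>=1.7 q [-0.03  0.12  2.51  2.33  0.79 -1.18]
```

```bash
python3 -m creep '[{"grip":3.4,"dp":[0.7,-1.3,0.1],"rotation":[0.005,0.005,0.01]},{"grip":3.4,"dp":[1.6,-3,0.3],"rotation":[0.015,0.015,0.03]},{"grip":3.4,"dp":[2.6,-4.7,0.4],"rotation":[0.025,0.025,0.05]},{"grip":3.4,"dp":[3.5,-6.3,0.5],"rotation":[0.029,0.029,0.066]},{"grip":3.4,"dp":[3.5,-6.3,0.5],"rotation":[0.029,0.029,0.066]}]';  python3 -m creep '[{"grip":3.4,"dp":[0,0,0],"rotation":[0,0,0]},{"grip":3.4,"dp":[0,0,0],"rotation":[0,0,0]},{"grip":3.4,"dp":[0,0,0],"rotation":[0,0,0]}]'; python3 - <<'E'
from fk import *
go([.595,.25,.125],rot_yp(28,20))
s=bot.read_state(); T=R.from_rotvec(s['tcp_rot']).as_matrix()
for n in ('wrist','scene','top'):
    c=bot.get_calibration(n); im,d=bot.read_camera(n); np.savez(f'pics/{n}8.npz',im=im,d=d,rvec=c['rvec'],tvec=c['tvec'])
    if n=='wrist': cv2.imwrite("pics/w8.png",im[:,:,::-1])
    if n=='scene': cv2.imwrite("pics/s8.png",cv2.resize(im[130:290,290:450],None,fx=3.7,fy=3.7,interpolation=cv2.INTER_CUBIC)[:,:,::-1])
    pc,uv=cloud(c,d); g=pc-s['tool_pos']; 
    m=(np.abs(g[:,0])<.04)&(np.abs(g[:,1])<.04)&(g[:,2]>-.075)&(g[:,2]<.06); 
    # top face: rim
    q=pc[m]; print(n,m.sum(),'zmax',np.percentile(q[:,2],99))
    r2=q[q[:,2]>np.percentile(q[:,2],99)-.006]; print('rim',cv2.minEnclosingCircle(r2[:,:2].astype(np.float32)))
    if len(r2)>20:
        A=np.c_[r2[:,:2],np.ones(len(r2))]; 
E
```

```text
time: 19.08
tool_pos: [0.5931, 0.2528, 0.1244]
tcp_rot: [2.924, 0.733, -0.517]
wrist_force: [-0.0, 0.7, -1.7]
width: 0.449
time: 19.33
tool_pos: [0.5944, 0.2486, 0.125]
tcp_rot: [2.926, 0.725, -0.516]
wrist_force: [0.6, 0.7, -2.4]
width: 0.447
t 19.33 pos [0.5944 0.2486 0.125 ] w 0.447 F [ 0.6  0.7 -2.4]
dp [0.11, -0.1, -0.04] rot [-0.001, -0.0, -0.003] rows>=0.0 q [ 0.24  0.19  2.52  2.82  0.81 -1.43]
wrist 14993 zmax 0.16177905120796346
rim ((0.5799835920333862, 0.2359328716993332), 0.0371430478990078)
scene 904 zmax 0.16232914171130905
rim ((0.5805727243423462, 0.23400837182998657), 0.03619818016886711)
top 440 zmax 0.1641873185655747
rim ((0.5803373456001282, 0.23627102375030518), 0.03649476543068886)
```

View pics/s8.png

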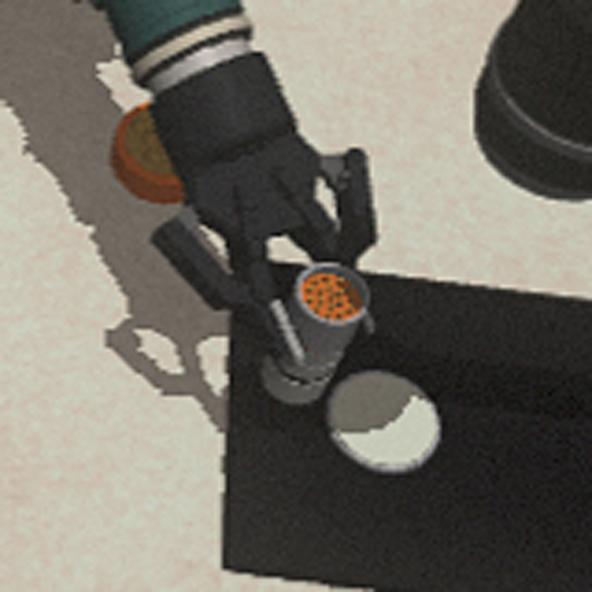

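View pics/w8.png

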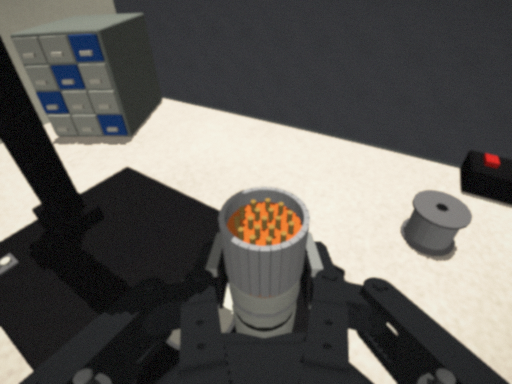

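```bash
cat > cyl.py <<'E'
from fk import *
def cylfit(pc,ax0,pt0,lim=(-.055,.052)):
    """pt0 = predicted mid; returns axis, point nearest pt0"""
    a0=ax0/np.linalg.norm(ax0); e1=np.cross(a0,[1,0,0]); e1/=np.linalg.norm(e1); e2=np.cross(a0,e1)
    v=np.zeros(4)
    for tol in (.006,.004,.0025,.002,.002):
        def geo(v,q):
            a=a0+v[0]*e1+v[1]*e2; a/=np.linalg.norm(a); r=q-pt0-v[2]*e1-v[3]*e2; t=r@a
            return np.linalg.norm(r-np.outer(t,a),axis=1)-.02,t,a
        dd,t,a=geo(v,pc); k=(np.abs(dd)<tol)&(t>lim[0])&(t<lim[1]); q=pc[k]
        v=least_squares(lambda v:geo(v,q)[0],v,loss='soft_l1',f_scale=.0007).x
    dd,t,a=geo(v,q); return a,pt0+v[2]*e1+v[3]*e2,t,np.std(dd),len(q)
E
python3 - <<'E'
from cyl import *
s=bot.read_state(); T=R.from_rotvec(s['tcp_rot']).as_matrix()
mid=s['tool_pos']+T@np.array([.0013,0,.0132]); e=T@np.array([-.342,0,-.94]); print('pred mid',mid.round(4),'axis',e.round(3))
for n in ('wrist','scene','top'):
    z=np.load(f'pics/{n}8.npz'); c=bot.get_calibration(n); c['rvec']=z['rvec'];c['tvec']=z['tvec']
    pc,uv=cloud(c,z['d']); pc=pc[np.linalg.norm(pc-mid,axis=1)<.07]
    # drop finger pads: |tool y| >.0185
    q=(pc-s['tool_pos'])@T; pc=pc[np.abs(q[:,1])<.0185]
    for lim in ((-.055,.052),(.0,.048)):
        try:
            a,pt,t,sd,k=cylfit(pc,e,mid,lim); print(n,lim,'axis',a.round(3),'pt',pt.round(4),'t',np.percentile(t,[.5,99.5]).round(4),'sd',sd.round(5),k)
        except Exception as ex: print(n,lim,ex)
E
```

```text
pred mid [0.5912 0.2465 0.1116] axis [ 0.001 -0.     1.   ]
wrist (-0.055, 0.052) axis [-0.018 -0.006  1.   ] pt [0.5921 0.2479 0.1116] t [-0.038   0.0505] sd 0.00064 7105
wrist (0.0, 0.048) axis [-0.031 -0.011  0.999] pt [0.5925 0.2479 0.1116] t [0.0003 0.0479] sd 0.00064 4598
scene (-0.055, 0.052) axis [ 0.015 -0.001  1.   ] pt [0.5896 0.2472 0.1116] t [-0.0488  0.0513] sd 0.00085 363
scene (0.0, 0.048) axis [0.034 0.012 0.999] pt [0.5892 0.2467 0.1116] t [0.0002 0.0479] sd 0.00081 168
top (-0.055, 0.052) axis [-0.01  -0.005  1.   ] pt [0.5932 0.2474 0.1116] t [-0.0466  0.0518] sd 0.00064 147
top (0.0, 0.048) axis [-0.029 -0.016  0.999] pt [0.5935 0.2479 0.1116] t [0.0004 0.0474] sd 0.00061 84
```

The three depth fits put the held connector within about 1° of vertical, at mid (0.591, 0.247). The scene view shows the disc free at crop (385,420). Moving over the disc.

```bash
python3 - <<'E'
from fk import *
go([.597,.3146,.105],rot_yp(28,20))
E
```

```text
t 19.48 pos [0.5941 0.248  0.1244] w 0.451 F [-0.4  0.2 -2.5]
dp [3.82, -5.76, 0.68] rot [-0.002, 0.001, -0.004] rows>=1.7 q [ 0.24  0.19  2.52  2.82  0.81 -1.43]
```

```bash
python3 -m creep '[{"grip":3.4,"dp":[0.7,-1.1,0.1],"rotation":[0,0,0]},{"grip":3.4,"dp":[1.6,-2.4,0.3],"rotation":[0,0,0]},{"grip":3.4,"dp":[2.6,-3.9,0.5],"rotation":[0,0,0]},{"grip":3.4,"dp":[3.5,-5.3,0.65],"rotation":[0,0,0]},{"grip":3.4,"dp":[3.82,-5.76,0.68],"rotation":[0,0,0]}]';  python3 -m creep '[{"grip":3.4,"dp":[0,0,0],"rotation":[0,0,0]},{"grip":3.4,"dp":[0,0,0],"rotation":[0,0,0]},{"grip":3.4,"dp":[0,0,0],"rotation":[0,0,0]}]'; python3 - <<'E'
from cyl import *
go([.597,.3146,.085],rot_yp(28,20))
s=bot.read_state(); T=R.from_rotvec(s['tcp_rot']).as_matrix()
mid=s['tool_pos']+T@np.array([.0013,0,.0132]); e=T@np.array([-.342,0,-.94]); print('pred mid',mid.round(4),'axis',e.round(3))
for n in ('wrist','scene','top'):
    c=bot.get_calibration(n); im,d=bot.read_camera(n)
    if n=='scene': cv2.imwrite("pics/s9.png",cv2.resize(im[150:290,310:470],None,fx=3.7,fy=3.7,interpolation=cv2.INTER_CUBIC)[:,:,::-1])
    pc,uv=cloud(c,d); pc=pc[np.linalg.norm(pc-mid,axis=1)<.07]; q=(pc-s['tool_pos'])@T; pc=pc[np.abs(q[:,1])<.0185]
    try:
        a,pt,t,sd,k=cylfit(pc,e,mid); print(n,'axis',a.round(3),'pt',pt.round(4),'t',np.percentile(t,[.5,99.5]).round(4),'sd',sd.round(5),k)
    except Exception as ex: print(n,ex)
E
```

```text
time: 19.9
tool_pos: [0.5965, 0.3167, 0.1041]
tcp_rot: [2.925, 0.726, -0.518]
wrist_force: [-0.4, -0.3, -1.8]
width: 0.452
time: 20.15
tool_pos: [0.5962, 0.3149, 0.1043]
tcp_rot: [2.926, 0.724, -0.519]
wrist_force: [0.1, 0.6, -2.2]
width: 0.449
t 20.15 pos [0.5962 0.3149 0.1043] w 0.449 F [ 0.1  0.6 -2.2]
dp [0.72, 0.06, 1.79] rot [-0.002, 0.002, -0.003] rows>=0.5 q [ 0.42  0.29  2.46  3.05  0.83 -1.53]
pred mid [0.5932 0.3133 0.0914] axis [0.002 0.    1.   ]
wrist axis [-0.017 -0.005  1.   ] pt [0.5938 0.3142 0.0914] t [-0.0378  0.0499] sd 0.00062 7048
scene axis [ 0.022 -0.026  0.999] pt [0.5914 0.3128 0.0914] t [-0.0489  0.0511] sd 0.00084 335
top axis [-0.009 -0.059  0.998] pt [0.595  0.3158 0.0914] t [-0.0393  0.0513] sd 0.00086 108
```

View pics/s9.png

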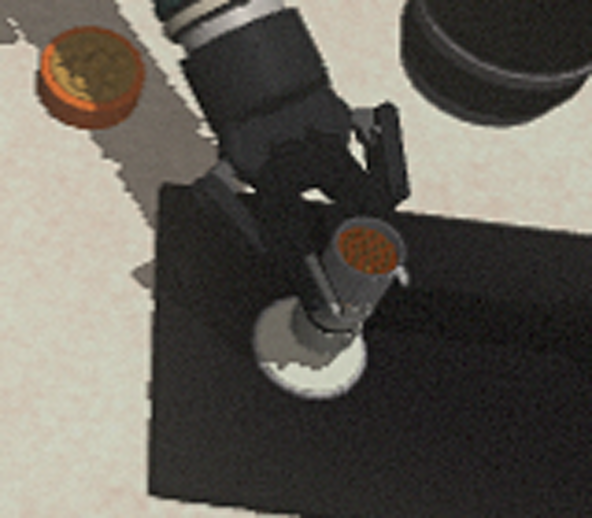

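Scene view: the connector hangs over the disc, its base at crop (325,345). Same-camera comparison asks for a shift of about +1.2 mm x, -1.2 mm y. Lowering.

```bash
python3 - <<'E'
from fk import *
go([.5974,.3137,.084],rot_yp(28,20))
E
```

```text
t 20.30 pos [0.5963 0.3148 0.1044] w 0.448 F [ 0.3 -0.2 -2.8]
dp [0.75, 0.15, 1.9] rot [-0.002, 0.001, -0.003] rows>=0.5 q [ 0.42  0.29  2.46  3.05  0.83 -1.54]
```

```bash
python3 -m creep '[{"grip":3.4,"dp":[0.25,0.15,0.6],"rotation":[0,0,0]},{"grip":3.4,"dp":[0.5,0.15,1.2],"rotation":[0,0,0]},{"grip":3.4,"dp":[0.65,0.15,1.65],"rotation":[0,0,0]},{"grip":3.4,"dp":[0.75,0.15,1.9],"rotation":[0,0,0]},{"grip":3.4,"dp":[0.75,0.15,1.9],"rotation":[0,0,0]}]';  python3 -m creep '[{"grip":3.4,"dp":[0,0,0],"rotation":[0,0,0]},{"grip":3.4,"dp":[0,0,0],"rotation":[0,0,0]},{"grip":3.4,"dp":[0,0,0],"rotation":[0,0,0]}]'; python3 - <<'E'
from fk import *
go([.5974,.3137,.079],rot_yp(28,20))
E
```

```text
time: 20.72
tool_pos: [0.5967, 0.3143, 0.082]
tcp_rot: [2.924, 0.725, -0.522]
wrist_force: [0.2, -0.2, -2.5]
width: 0.451
time: 20.97
tool_pos: [0.5974, 0.3148, 0.0841]
tcp_rot: [2.925, 0.726, -0.517]
wrist_force: [-0.3, -0.1, -2.2]
width: 0.45
t 20.97 pos [0.5974 0.3148 0.0841] w 0.450 F [-0.3 -0.1 -2.2]
dp [0.12, 0.1, 0.5] rot [-0.001, 0.001, -0.002] rows>=0.1 q [ 0.41  0.35  2.46  3.05  0.88 -1.54]
```

```bash
python3 -m creep '[{"grip":3.4,"dp":[0.05,0.08,0.14],"rotation":[0,0,0]},{"grip":3.4,"dp":[0.1,0.08,0.28],"rotation":[0,0,0]},{"grip":3.4,"dp":[0.13,0.08,0.36],"rotation":[0,0,0]},{"grip":3.4,"dp":[0.13,0.08,0.36],"rotation":[0,0,0]},{"grip":3.4,"dp":[0.13,0.08,0.36],"rotation":[0,0,0]}]';  python3 -m creep '[{"grip":3.4,"dp":[0.02,0,0.05],"rotation":[0,0,0]},{"grip":3.4,"dp":[0.04,0,0.1],"rotation":[0,0,0]},{"grip":3.4,"dp":[0.04,0,0.1],"rotation":[0,0,0]}]'; python3 - <<'E'
from fk import *
go([.5974,.3137,.079],rot_yp(28,20))
E
```

```text
time: 21.38
tool_pos: [0.5976, 0.3139, 0.0799]
tcp_rot: [2.925, 0.726, -0.518]
wrist_force: [-0.6, 0.4, -1.8]
width: 0.451
time: 21.63
tool_pos: [0.5981, 0.3142, 0.0799]
tcp_rot: [2.926, 0.726, -0.515]
wrist_force: [-1.5, -1.1, 1.3]
width: 0.452
t 21.63 pos [0.5981 0.3142 0.0799] w 0.452 F [-1.5 -1.1  1.3]
dp [-0.05, 0.01, 0.11] rot [-0.001, -0.001, -0.002] rows>=0.0 q [ 0.41  0.36  2.45  3.05  0.9  -1.54]
```

Contact with the disc felt at the expected height. Releasing gently.

```bash
python3 -m creep '[{"grip":4.0,"dp":[0,0,0],"rotation":[0,0,0]},{"grip":4.2,"dp":[0,0,0],"rotation":[0,0,0]},{"grip":4.6,"dp":[0,0,0],"rotation":[0,0,0]},{"grip":5.5,"dp":[0,0,0],"rotation":[0,0,0]},{"grip":7,"dp":[0,0,0],"rotation":[0,0,0]}]' 20;  python3 -m creep '[{"grip":8.5,"dp":[0,0,0],"rotation":[0,0,0]},{"grip":8.5,"dp":[0,0,0],"rotation":[0,0,0]},{"grip":8.5,"dp":[0,0,0],"rotation":[0,0,0]},{"grip":8.5,"dp":[0,0,0],"rotation":[0,0,0]}]'; python3 - <<'E'
from cyl import *
s=bot.read_state(); T=R.from_rotvec(s['tcp_rot']).as_matrix()
mid=np.array([.594,.3128,.066]); e=np.array([0,0,1.])
for n in ('wrist','scene','top'):
    c=bot.get_calibration(n); im,d=bot.read_camera(n)
    if n=='scene': cv2.imwrite("pics/s10.png",cv2.resize(im[150:290,310:470],None,fx=3.7,fy=3.7,interpolation=cv2.INTER_CUBIC)[:,:,::-1])
    if n=='wrist': cv2.imwrite("pics/w10.png",im[:,:,::-1])
    pc,uv=cloud(c,d); pc=pc[np.linalg.norm(pc-mid,axis=1)<.07]
    try:
        a,pt,t,sd,k=cylfit(pc,e,mid,(-.046,.052)); print(n,'axis',a.round(3),'pt',pt.round(4),'t',np.percentile(t,[.5,99.5]).round(4),'sd',sd.round(5),k)
    except Exception as ex: print(n,ex)
go(s['tool_pos'],T)
E
```

```text
time: 22.05
tool_pos: [0.5977, 0.314, 0.079]
tcp_rot: [2.925, 0.726, -0.518]
wrist_force: [-0.3, -0.7, -0.5]
width: 0.769
time: 22.38
tool_pos: [0.5976, 0.314, 0.0789]
tcp_rot: [2.925, 0.726, -0.518]
wrist_force: [0.2, 0.5, 0.1]
width: 0.996
wrist axis [-0.017 -0.006  1.   ] pt [0.5955 0.3134 0.066 ] t [-0.0388  0.0509] sd 0.00062 7365
scene axis [ 0.019 -0.009  1.   ] pt [0.5929 0.3127 0.066 ] t [-0.045   0.0518] sd 0.00085 450
top axis [-0.01  -0.002  1.   ] pt [0.5968 0.3147 0.066 ] t [-0.0457  0.0513] sd 0.00081 156
t 22.53 pos [0.5976 0.3139 0.0789] w 0.993 F [-0.3  0.3  0.4]
dp [0.0, -0.0, 0.0] rot [0.0, -0.0, -0.0] rows>=0.0 q [ 0.41  0.36  2.45  3.05  0.9  -1.54]
```

View pics/s10.png

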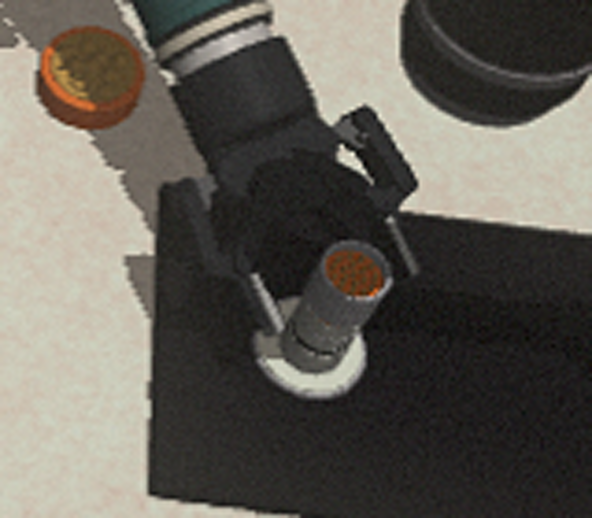

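View pics/w10.png

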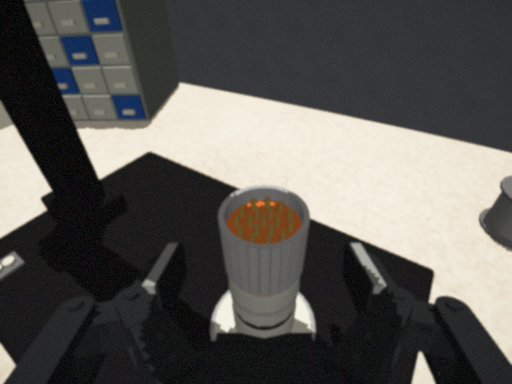

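```bash
python3 - <<'E'
from fk import *
s=bot.read_state(); T=R.from_rotvec(s['tcp_rot']).as_matrix()
track([(f'{b}',s['tool_pos']-T[:,0]*b,T) for b in (.02,.04,.06,.08)],s['q'])
E
```

```text
0.02 [ 0.41  0.32  2.49  3.05  0.89 -1.54] 0.0
0.04 [ 0.4   0.28  2.53  3.04  0.89 -1.54] 0.0
0.06 [ 0.4   0.23  2.57  3.04  0.88 -1.53] 0.0
0.08 [ 0.4   0.18  2.57  3.03  0.79 -1.52] 0.079
```

```bash
python3 -m creep '[{"grip":8.5,"dp":[-0.7,0,0],"rotation":[0,0,0]},{"grip":8.5,"dp":[-1.7,0,0],"rotation":[0,0,0]},{"grip":8.5,"dp":[-2.8,0,0],"rotation":[0,0,0]},{"grip":8.5,"dp":[-3.8,0,0],"rotation":[0,0,0]},{"grip":8.5,"dp":[-4.5,0,0],"rotation":[0,0,0]}]';  python3 -m creep '[{"grip":8.5,"dp":[0,0,0],"rotation":[0,0,0]},{"grip":8.5,"dp":[0,0,0],"rotation":[0,0,0]},{"grip":8.5,"dp":[0,0,0],"rotation":[0,0,0]},{"grip":8.5,"dp":[0,0,0],"rotation":[0,0,0]}]'; python3 - <<'E'
from cyl import *
mid=np.array([.594,.3128,.066]); e=np.array([0,0,1.])
for n in ('wrist','scene','top'):
    c=bot.get_calibration(n); im,d=bot.read_camera(n)
    if n!='wrist': cv2.imwrite(f"pics/{n}11.png",im[:,:,::-1])
    pc,uv=cloud(c,d); pc=pc[np.linalg.norm(pc-mid,axis=1)<.07]
    a,pt,t,sd,k=cylfit(pc,e,mid,(-.046,.052)); print(n,'axis',a.round(3),'pt',pt.round(4),'t',np.percentile(t,[.5,99.5]).round(4),'sd',sd.round(5),k)
s=bot.read_state(); print(s['time'],s['tool_pos'],s['wrist_force'],np.abs(s['joint_vel']).max())
E
```

```text
time: 22.95
tool_pos: [0.5585, 0.2933, 0.0943]
tcp_rot: [2.925, 0.726, -0.52]
wrist_force: [0.2, -0.3, 0.7]
width: 0.994
time: 23.28
tool_pos: [0.5608, 0.2944, 0.0948]
tcp_rot: [2.925, 0.726, -0.517]
wrist_force: [0.2, 1.1, 0.4]
width: 0.998
wrist axis [-0.009 -0.005  1.   ] pt [0.5952 0.3136 0.066 ] t [-0.0451  0.0507] sd 0.0006 5586
scene axis [ 0.015 -0.013  1.   ] pt [0.5931 0.3128 0.066 ] t [-0.0454  0.0517] sd 0.00086 447
top axis [-0.005 -0.007  1.   ] pt [0.5969 0.3146 0.066 ] t [-0.0449  0.0518] sd 0.00076 153
23.4333 [0.56070128 0.29439378 0.09442367] [-0.14686334  0.92236154 -0.49178533] 0.002416422665693991
```

View pics/scene11.png

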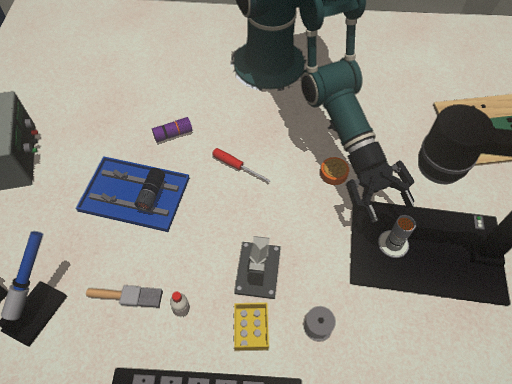

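The scene view shows the connector upright on the disc at (400,235) and the gripper clear of it. The spare is still in the tray at (150,190), the cradle is empty, and everything else is where it was. Handing in.

```bash
python3 -c "
from workcell import bot
print(bot.finish_job())"
```

```text
the job is handed in; nothing more can be done
None
```

I parked the silver connector in the V-cradle with its contacts up and rear end on the stop, let go of it, and took a new grip higher up. It now stands upright, contacts up, on the white disc. I then backed the gripper off about 45 mm and handed in at about 23.4 s.

**Last checks:**
- **Parking:** With the gripper fully open, it sat about 1 mm from the cradle's nominal axis. It stayed released for at least 0.4 s before I moved on.
- **Uprightness:** Depth fits from all three cameras put the axis within about 0.02 rad of vertical; the limit is 0.06.
- **Position:** The axis is about 1–2 mm from the disc's centre, comparing each camera with its own view of the disc. The cameras differ from each other by about 4 mm in x (0.593 to 0.597 m), which fits their stated 2 mm calibration. All are well inside the 12 mm limit.
- **Height:** I lowered it until it touched the disc, at the expected height. The top edge measures about 0.117 m, which matches it standing on the disc.
- **Surroundings:** In the last scene picture the other things look unmoved. The force readings I took showed no unexpected contact, and the arm was still at hand-in.

**Tracking near the cradle:** While I turned the open gripper around the parked connector, it drifted about 1 cm off its commanded path near a wrist singularity. The fingers kept more than 1 cm of clearance, and a picture afterwards showed the connector had not moved.

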